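Close up the bean station

TASK

Close up the coffee shelf: set the lid into the bean dispenser's collar and twist it clockwise by its bar under the lugs until it is cammed tight at the stop, slide the yellow scoop blade-first fully home into the slot of its wooden holder, and stack all the coffee tins that are there into one square, upright column on the cork riser, lined up with the riser. Leave the cups and the milk jug alone.

Things in the scene. Friction and masses are not known exactly. Their poses are not given: they have to be found in the camera images.
- collar_seat (a point): centre of the flat round seat inside the grey collar on top of the bean dispenser (a clear acrylic drum, 120 mm across, screwed to the shelf), 90 mm above the shelf; z up. The collar wall stands 30 mm above the seat, inner radius 54 mm. The lid is locked when its x lies along this x (either way round), after a clockwise turn as seen from above
- lug_under (a point): middle of one of the two white lugs that jut in from the collar wall, facing each other, 5 degrees counter-clockwise of +x and -x: each 50 mm long, reaching to 39 mm from the axis, top 19 mm above the seat. Going clockwise its underside ramps down at 2.6 degrees: it clears the 8 mm ears at first and presses on them over the last 12 degrees; the stop comes about 3 degrees past x
- rib (a point): one of two upright ribs on the outside of the collar wall, marking the +x (this one) and -x directions of collar_seat, where bar and ears point when locked. The ears drop in between the lugs when their line is 50 to 130 degrees counter-clockwise of the ribs (65 to 80 is best: it leaves the shortest turn). The tight end of the turn takes up to about 1 N m
- lid_grip (a point): the loose lid, 0.3 kg: steel plug 70 mm across, 30 mm high, with two ears at its foot (8 mm thick, 20 mm wide, 100 mm tip to tip) and on top a light wooden bar 90 mm long, 14 wide, 40 high, right above the ears. The point is on the axis in the bar, 52 mm above the underside (bar from 30 to 70 mm); x along bar and ears, z up; a half turn leaves it the same
- scoop_grip (a point): the pale yellow plastic flat scoop, 170 mm long, lying flat: blade 56 mm wide, 6 mm thick in front (+x), handle bar 100 mm long, 22 wide, 30 high behind. The point is in the handle, 20 mm above the underside; the blade's front edge is 100 mm ahead, the handle's front end 30 mm ahead (so 70 mm of blade is free), its rear end 70 mm behind; z up
- scoop_tip (a point): middle of the front edge of the scoop's blade, half-way through its thickness (3 mm above the underside); axes as the scoop's
- slot_mouth (a point): the wooden slotted holder fixed to the shelf, 80 x 90 x 33.5 mm, with one level slot in its front. The point is the middle of the lower edge of the slot's mouth, 12 mm above the shelf; x points straight into the slot, y along its width, z up. The slot is 62 mm wide, 9.5 mm high and 62 mm deep to its closed back. A scoop that is home keeps its handle outside and may sag a few degrees
- riser_top (a point): the cork riser fixed to the shelf, a slab 105 x 70 x 12 mm. The point is the centre of its top, 12 mm above the shelf; x runs along its 105 mm side, y along the 70 mm side
- tin0_mid (a point): one of up to five identical closed brushed-metal coffee tins (flat boxes) 95 x 60 x 38 mm; some may be absent in a run, one may stand on the holder. The point is the tin's centre, 19 mm above its underside; mass about 0.2 kg; x runs along the 95 mm side, y along the 60 mm side, z is up
- tin1_mid (a point): one of up to five identical closed brushed-metal coffee tins (flat boxes) 95 x 60 x 38 mm; some may be absent in a run, one may stand on the holder. The point is the tin's centre, 19 mm above its underside; mass about 0.2 kg; x runs along the 95 mm side, y along the 60 mm side, z is up
- tin2_mid (a point): one of up to five identical closed brushed-metal coffee tins (flat boxes) 95 x 60 x 38 mm; some may be absent in a run, one may stand on the holder. The point is the tin's centre, 19 mm above its underside; mass about 0.2 kg; x runs along the 95 mm side, y along the 60 mm side, z is up
- tin3_mid (a point): one of up to five identical closed brushed-metal coffee tins (flat boxes) 95 x 60 x 38 mm; some may be absent in a run, one may stand on the holder. The point is the tin's centre, 19 mm above its underside; mass about 0.2 kg; x runs along the 95 mm side, y along the 60 mm side, z is up
- tin4_mid (a point): one of up to five identical closed brushed-metal coffee tins (flat boxes) 95 x 60 x 38 mm; some may be absent in a run, one may stand on the holder. The point is the tin's centre, 19 mm above its underside; mass about 0.2 kg; x runs along the 95 mm side, y along the 60 mm side, z is up
- tin0: the tin of point tin0_mid; origin at the centre of its underside
- tin1: the tin of point tin1_mid; origin at the centre of its underside
- tin2: the tin of point tin2_mid; origin at the centre of its underside
- tin3: the tin of point tin3_mid; origin at the centre of its underside
- tin4: the tin of point tin4_mid; origin at the centre of its underside
- lid: the lid; origin at the centre of its underside
- scoop: the scoop; origin on its underside, 15 mm ahead (+x) of scoop_grip
- cups_mid (a point): bystander: two stacked white ceramic cups, 78 mm across, 98 mm high; the point is half-way up
- jug_mid (a point): bystander: stainless milk jug, 88 mm across with a side handle, 105 mm high; the point is half-way up

How it is judged:
By the outcome, as a careful person would: the job done as asked, in the order asked, and still so for the second after the job is handed in, with the robot touching nothing.
Of tin0, tin1, tin2, tin3, tin4 only 3 to 5 are there at a start; the rules pass over those that are not, and their reading is None.
At some moment in a run one of tin0, tin1, tin2, tin3, scoop may be knocked a few centimetres aside while the robot is not near it.
Once in a run the grip may slacken for a moment while it holds something.
It also fails if it takes over 210 s, if anything falls off the work surface, if the arm or the gripper's body presses on something with over 40 N, if the wrist force passes 120 N, or if a joint passes its speed limit or range.

ROBOT

A 6-joint arm with a two-finger parallel gripper is mounted at the origin on the work surface. World frame = base frame: x ahead of the robot, y to its left, z up, the work surface at z = 0. Lengths are in m, angles in rad, forces in N, time in s.
With the tool pointing down it reaches from about 0.375 to 0.975 m from the base axis. Payload 3.8 kg.
Tool frame: the origin (TCP) lies where the fingers leave the gripper's body, on its centre line; the fingertips stand 73 mm ahead of it and the grasp point (between the pads) lies 54 mm ahead of it; z points along the fingers, y is the line along which they close (so a half turn about z gives the same grasp; the last joint's range is limited). The gripper opens to 85 mm and grips with 20 to 120 N. Pads are 22 mm wide; open, the fingers measure 114 mm over their backs; the gripper's body (76 mm by 85 mm) begins 54 mm behind the grasp point. The pads swing forward as they close: fully open they stand 13 mm farther back than shut.
Start: joints at [1.151, 0.264, 1.604, -0, 1.274, -0.037], TCP at [0.252, 0.626, 0.304] pointing down, gripper open.
Joint ranges: [-2.63, 2.63], [-0.94, 2.18], [0.31, 2.57], [-1.31, 4.45], [0, 2.66], [-2.55, 2.55]. Speed limits (rad/s): [2.57, 2.57, 3.14, 3.14, 3.14, 3.14].

INTERFACE

Orientations are given as a unit quaternion [x, y, z, w].
In Python, from station import * gives the robot as it stands. The module is installed in compiled form; this text tells all that it offers.
- The arm moves only by the shell command python3 -m handwheel 'ROWS' [OPENING]. ROWS is JSON, a list of rows, each an object of numbers: "x", "y", "z": the shift along the tool's x, y, z in m; "twist": the turn about the tool's z in degrees. In form: [{"x": .., "y": .., "z": .., "twist": ..}, ...]. A call has 1 to 20 rows; each row shifts and turns the commanded pose from where the row before left it, along the tool's axes as they then stand; what a row does not reach is not made up. A row lasts 1/8 s, in which the tool goes at most 62.5 mm and 10.7 degrees, less where a joint would pass 70% of its speed; a pose out of reach is approached as far as the arm can. A call with a gripper value outside its range is refused whole. OPENING is the opening, from -1 (shut) to 1 (fully open), so that 0 is half open, set as the call begins (- or left out, the last holds). The fingers move at their own pace and stop on an object; the grip force is fixed at half the most. Time passes only in rows, so rows that do not move let the fingers close. It gives the time, the measured TCP pose, the force, the opening and the grip force at its end, in the units of the state.
- sense(): the state, without advancing time (a new reading comes with each control period).
- grab_frame(name): name is "side" or "top" or "wrist"; returns a dict with "image" (384x512x3 uint8, red, green, blue), "range_z" (384x512 float32, m along the optical axis (not along the pixel's ray), 0 where there is no reading), "fx", "fy", "cx", "cy" (pixels), "D" ([k1, k2, p1, p2, k3] as OpenCV has them; the pictures are not rectified), "R" (3x3) and "t" (3): a world point X has camera coordinates R X + t. Camera axes: x right, y down, z forward; pixel columns grow to the right and rows downward; lengths in m; the calibration is good to about 2 mm. A picture is of the moment at which its call begins.
- finish_job(): hands the job in; it is judged then, once.
The state is a dict: "time_s": time; "joint_pos": joint angles; "qd": joint speeds; "tau": joint torques, N m; "tool_pos": TCP position; "eef_rot": TCP orientation; "force": force on the tool from outside, world axes, zero at the start; "wrist_torque": the same for the moment, N m; "grip_width": finger opening in m; "gripper_force": force on a finger pad.
Only numpy, scipy, OpenCV 4.12 (cv2) and the standard library are available. Lean on these libraries where they do the work, as an engineer would, in place of code of your own. Each camera call takes 0.05 s, during which the arm holds its last target. There are 200 camera calls.

## Working session

There is one attempt and no reset: what is moved stays moved. The work goes in short steps, Python scripts to look and compute and a shell command to move; the robot and the scene stay as the last step left them, time stands still between calls to the robot, and variables do not carry over. Pictures are saved under pics/ and viewed, at most 14 in all, crops included, and the job is handed in when it is done.

```bash
mkdir -p pics
cat > h.py <<'E'
import numpy as np, cv2
from station import *
from scipy.spatial.transform import Rotation as Ro
def pts(f):
    "world point for each pixel (384,512,3), nan where no depth"
    K=np.array([[f['fx'],0,f['cx']],[0,f['fy'],f['cy']],[0,0,1]])
    v,u=np.mgrid[0:384,0:512].astype(np.float32)
    n=cv2.undistortPoints(np.stack([u,v],-1).reshape(-1,1,2),K,np.array(f['D'],float)).reshape(384,512,2)
    z=np.where(f['range_z']>0,f['range_z'],np.nan)
    C=np.concatenate([n*z[...,None],z[...,None]],-1)
    return (C-np.array(f['t']))@np.array(f['R'])
def st():
    s=sense();r=Ro.from_quat(s['eef_rot']).as_matrix()
    print('t',round(s['time_s'],2),'tcp',np.round(s['tool_pos'],4),'yaw_x',round(np.degrees(np.arctan2(r[1,0],r[0,0])),2),'z',np.round(r[:,2],3),'F',np.round(s['force'],1),'w',round(s['grip_width'],4),'g',round(s['gripper_force'],1))
    return s
E
python3 - <<'E'
from h import *
st()
for n in('top','side'):
    f=grab_frame(n);np.save(n+'.npy',f,allow_pickle=True)
    cv2.imwrite(f'pics/{n}0.png',cv2.resize(f['image'][...,::-1],(800,600)))
    P=pts(f);print(n,-np.array(f['R']).T@f['t'],np.nanmin(P.reshape(-1,3),0),np.nanmax(P.reshape(-1,3),0))
E
```

```text
t 0.0 tcp [0.2519 0.6256 0.3026] yaw_x 158.07 z [-0.001 -0.002 -1.   ] F [0.  0.3 0.2] w 0.0854 g 0.0
top [ 0.36961117 -0.00232853  1.30604302] [-0.00807286 -1.4040019  -0.77776112] [1.67982062 1.48402126 0.67799503]
side [0.47708819 0.87907642 0.89647784] [-0.79295415 -2.24380068 -0.77652106] [1.68825997 0.64814645 0.60419124]
```

View pics/top0.png

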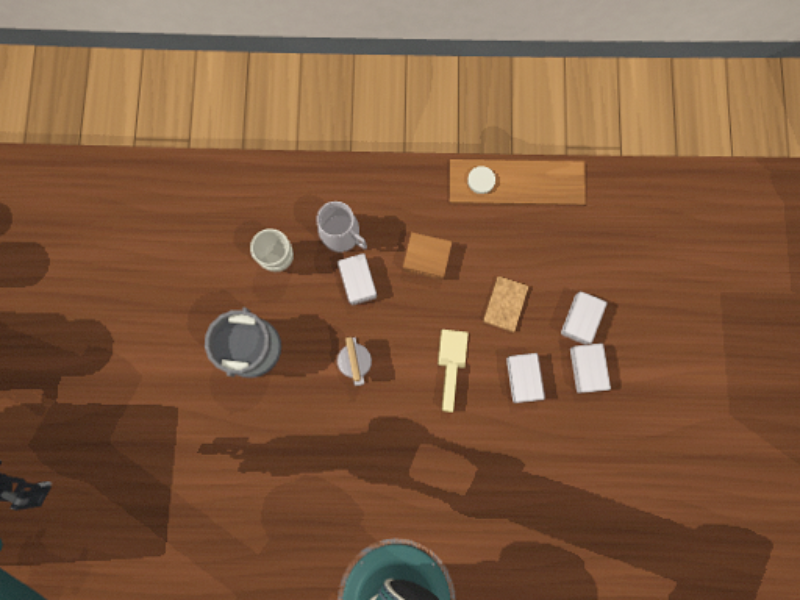

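View pics/side0.png

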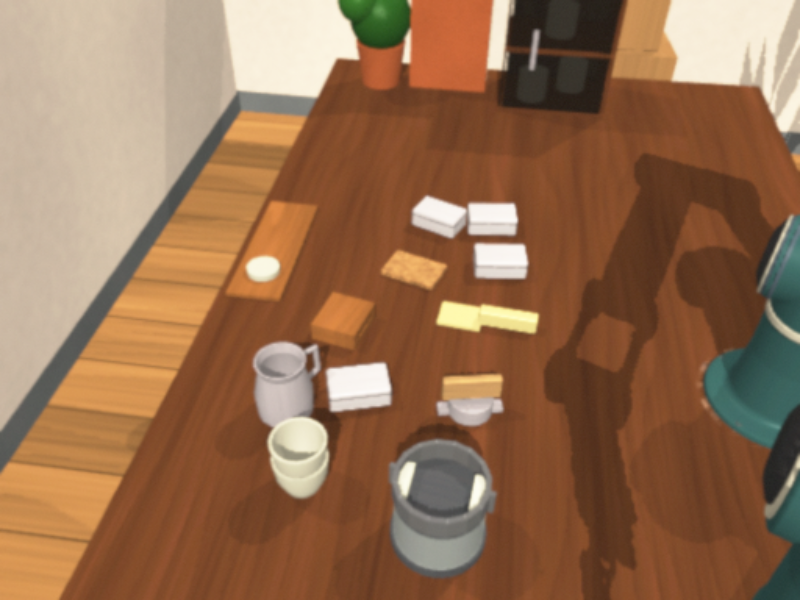

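The top view shows four tins: (357,279) by the jug, (584,317), (590,368) and (525,378). The dispenser is at (242,342), the lid at (354,360) and the scoop at (452,370) with its blade up. The holder is at (428,255) and the riser at (507,304). The side view shows the same set, with nothing on the holder.

```bash
cat >> h.py <<'E'
def rect(p):
    "p Nx2 -> centre, long, short, angle of long axis (deg)"
    (c,s,a)=cv2.minAreaRect((p*1000).astype(np.float32))
    if s[0]<s[1]: s=(s[1],s[0]);a+=90
    return np.round(np.array(c)/1000,4),np.round(s,1),round((a+90)%180-90,1)
def comps(P,m,minpx=60):
    n,L,S,_=cv2.connectedComponentsWithStats(m.astype(np.uint8),connectivity=4)
    for i in range(1,n):
        if S[i,4]>=minpx:
            q=P[L==i];yield i,q,S[i],L==i
E
python3 - <<'E'
from h import *
f=np.load('top.npy',allow_pickle=True).item();P=pts(f);I=f['image'];hsv=cv2.cvtColor(I,cv2.COLOR_RGB2HSV)
print(f['fx'],f['D'])
reg=(P[...,0]>.3)&(P[...,0]<.95)&(abs(P[...,1])<.5)
fl=P[reg];print('floor med z',np.nanmedian(fl[:,2]))
for i,q,s,m in comps(P,reg&(P[...,2]>.005)):
    zt=np.nanpercentile(q[:,2],90); top=q[abs(q[:,2]-np.nanpercentile(q[:,2],80))<.006]
    print('px',s[:4],'n',s[4],'ztop',round(zt,3),'medHSV',np.median(hsv[m],0),'top rect',*rect(top[:,:2]))
E
```

```text
390.39531008288964 [0.04109295 0.         0.         0.         0.        ]
floor med z -9.398613115210284e-05
px [288 102  87  29] n 1665 ztop 0.017 medHSV [ 15. 152. 180.] top rect [ 0.8776 -0.2507] [300.1 101.8] 89.6
px [203 129  32  32] n 547 ztop 0.103 medHSV [  4.  13. 133.] top rect [0.7545 0.1358] [77.7 69.4] -84.6
px [160 146  28  29] n 555 ztop 0.097 medHSV [ 24.  33. 158.] top rect [0.6923 0.2727] [74.5 72.5] -13.9
px [258 148  31  30] n 667 ztop 0.036 medHSV [ 14. 152. 182.] top rect [ 0.7016 -0.0513] [89.8 82.5] 77.8
px [216 162  26  33] n 531 ztop 0.04 medHSV [  9.  10. 225.] top rect [0.6462 0.0976] [95.9 59.6] 18.1
px [310 177  28  35] n 631 ztop 0.014 medHSV [ 16. 122. 204.] top rect [ 0.6017 -0.2226] [104.8  70.2] -17.7
px [359 186  32  66] n 1243 ztop 0.04 medHSV [  9.  11. 224.] top rect [ 0.5199 -0.3828] [205.9  87.6] 0.4
px [131 196  49  45] n 1652 ztop 0.12 medHSV [ 60.   7. 106.] top rect [0.4967 0.3227] [124.3 122.4] 47.3
px [216 215  22  31] n 418 ztop 0.071 medHSV [ 13.  13. 178.] top rect [0.4716 0.0982] [89.2 14. ] 13.4
px [283 225  15  38] n 256 ztop 0.032 medHSV [ 24.  70. 239.] top rect [ 0.4213 -0.1024] [97.5 22. ] -5.1
px [324 226  24  31] n 592 ztop 0.04 medHSV [  9.  10. 226.] top rect [ 0.4435 -0.2581] [94.1 60.1] 7.3
```

Run:
```python
from h import *
from scipy.optimize import least_squares
for n in('top','side'):
    f=np.load(n+'.npy',allow_pickle=True).item();P=pts(f);I=f['image'];hsv=cv2.cvtColor(I,cv2.COLOR_RGB2HSV)
    near=np.hypot(P[...,0]-.4967,P[...,1]-.3227)<.085
    rim=near&(abs(P[...,2]-.12)<.006);q=P[rim][:,:2]
    print(n,'rim z',np.nanmedian(P[rim][:,2]),'rect',rect(q))
    r=lambda p:np.hypot(*(q-p[:2]).T)
    # mid-radius fit
    s=least_squares(lambda p:r(p)-p[2],[.4967,.3227,.058],loss='soft_l1',f_scale=.002);c=s.x[:2];rr=r(s.x)
    print('fit',s.x,np.percentile(rr,[1,5,50,95,99]))
    o=q[rr>np.percentile(rr,97)]-c;print('outer ang',np.round(np.degrees(np.arctan2(o[:,1],o[:,0])),0),np.round(rr[rr>np.percentile(rr,97)],4))
    lug=near&(abs(P[...,2]-.109)<.006)&(hsv[...,2]>170)
    cs=[]
    for i,w,s_,m in comps(P,lug,15):
        print('lug',s_[4],w.mean(0),rect(w[:,:2]));cs.append(w.mean(0)[:2])
    if len(cs)==2:
        d=cs[0]-cs[1];print('mid',(cs[0]+cs[1])/2,'ang',np.degrees(np.arctan2(d[1],d[0])))
```

```text
top rim z 0.11973062161061711 rect (array([0.4967, 0.3228]), array([124.1, 122.4]), 46.8)
fit [0.49689488 0.32182052 0.05866933] [0.0541115  0.05482885 0.05865013 0.06276434 0.0655756 ]
outer ang [ -9. -10. -13. -13.  37.  56. 167. 168. 171. 172.] [0.068  0.0646 0.0651 0.067  0.0633 0.0634 0.0635 0.0663 0.0657 0.0651]
lug 62 [0.54152642 0.31634458 0.10852082] (array([0.5428, 0.3166]), array([46.6, 13.9]), 85.3)
lug 60 [0.45143858 0.32481573 0.10824172] (array([0.4512, 0.3258]), array([48.8, 12.4]), 89.7)
mid [0.4964825  0.32058015] ang -5.371845882596476
side rim z 0.1193164467085944 rect (array([0.4975, 0.3227]), array([123.5, 122.8]), 45.1)
fit [0.49776379 0.32402508 0.05792738] [0.05254511 0.05370564 0.05796617 0.06233864 0.06587818]
outer ang [ -81.  -83. -124.  -13.  -13.  -13.  -11.  -10.   -8.   -9.   -8.   -8.
   -9.   -8.   -8.  175.  171.  172.  170.  171.  168.  168.  170.  169.
  167.  169.] [0.0636 0.0649 0.0641 0.0678 0.0655 0.0636 0.0668 0.0644 0.0676 0.0659
 0.0637 0.0677 0.0658 0.0636 0.0635 0.0649 0.0654 0.0671 0.0639 0.0656
 0.0644 0.0663 0.0645 0.0664 0.0652 0.0668]
lug 152 [0.54307591 0.31895074 0.1076945 ] (array([0.5442, 0.3191]), array([50.2, 15.4]), 84.8)
lug 140 [0.45274985 0.32398726 0.10840673] (array([0.4518, 0.3256]), array([49.9, 14.7]), 84.7)
mid [0.49791288 0.321469  ] ang -3.191468906412376
```

```bash
cat >> h.py <<'E'
def go(x,y,z,yaw):
    "shift in present tool axes (mm), then twist (deg) to reach TCP x,y,z with tool-x yaw"
    s=st();r=Ro.from_quat(s['eef_rot']).as_matrix()
    d=r.T@(np.array([x,y,z])-s['tool_pos'])*1000
    c=np.degrees(np.arctan2(r[1,0],r[0,0]));t=-((yaw-c+180)%360-180)
    print('shift mm',np.round(d,1),'rows',round(np.linalg.norm(d)/50,1),'twist',round(t,1))
E
python3 -c "
from h import *
go(.4716,.0982,.25,193.4)"
```

```text
t 0.1 tcp [0.2519 0.6257 0.3027] yaw_x 158.07 z [-0.001 -0.002 -1.   ] F [-0.   0.2 -0.3] w 0.0851 g 0.0
shift mm [-400.8 -407.1   53.5] rows 11.5 twist -35.3
```

```bash
python3 -m handwheel '[{"x":-0.0334,"y":-0.0339,"z":0.0045},{"x":-0.0334,"y":-0.0339,"z":0.0045},{"x":-0.0334,"y":-0.0339,"z":0.0045},{"x":-0.0334,"y":-0.0339,"z":0.0045},{"x":-0.0334,"y":-0.0339,"z":0.0045},{"x":-0.0334,"y":-0.0339,"z":0.0045},{"x":-0.0334,"y":-0.0339,"z":0.0045},{"x":-0.0334,"y":-0.0339,"z":0.0045},{"x":-0.0334,"y":-0.0339,"z":0.0045},{"x":-0.0334,"y":-0.0339,"z":0.0045},{"x":-0.0334,"y":-0.0339,"z":0.0045},{"x":-0.0334,"y":-0.0339,"z":0.0045},{"twist":-8.8},{"twist":-8.8},{"twist":-8.8},{"twist":-8.9},{}]' 1
python3 - <<'E'
from h import *
f=grab_frame('wrist');P=pts(f);cv2.imwrite('pics/w1.png',f['image'][...,::-1])
print(-np.array(f['R']).T@f['t'])
m=(P[...,2]>.058)&(P[...,2]<.08)&(np.hypot(P[...,0]-.47,P[...,1]-.1)<.06)
for i,q,s,_ in comps(P,m): print(np.median(q[:,2]),rect(q[:,:2]),s[4])
go(.4716,.0982,.106,193.4)
E
```

```text
[0.18273983 0.65321623 0.37201239]
t 0.15 tcp [0.252  0.6257 0.3028] yaw_x 158.07 z [-0.001 -0.002 -1.   ] F [-0.7 -0.5  1. ] w 0.0854 g 0.0
shift mm [-400.8 -407.   197.5] rows 12.1 twist -35.3schema error: expected keys x, y, z, twist
```

View pics/w1.png

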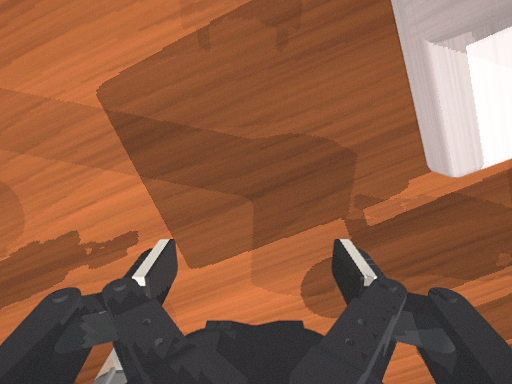

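The move was refused because every row needs all four keys. The wrist picture shows only the table and the open fingers, at about (155,260) and (355,260).

```bash
python3 -m handwheel '[{"x":-0.0334,"y":-0.0339,"z":0.0045,"twist":0},{"x":-0.0334,"y":-0.0339,"z":0.0045,"twist":0},{"x":-0.0334,"y":-0.0339,"z":0.0045,"twist":0},{"x":-0.0334,"y":-0.0339,"z":0.0045,"twist":0},{"x":-0.0334,"y":-0.0339,"z":0.0045,"twist":0},{"x":-0.0334,"y":-0.0339,"z":0.0045,"twist":0},{"x":-0.0334,"y":-0.0339,"z":0.0045,"twist":0},{"x":-0.0334,"y":-0.0339,"z":0.0045,"twist":0},{"x":-0.0334,"y":-0.0339,"z":0.0045,"twist":0},{"x":-0.0334,"y":-0.0339,"z":0.0045,"twist":0},{"x":-0.0334,"y":-0.0339,"z":0.0045,"twist":0},{"x":-0.0334,"y":-0.0339,"z":0.0045,"twist":0},{"x":0,"y":0,"z":0,"twist":-8.8},{"x":0,"y":0,"z":0,"twist":-8.8},{"x":0,"y":0,"z":0,"twist":-8.8},{"x":0,"y":0,"z":0,"twist":-8.9},{"x":0,"y":0,"z":0,"twist":0}]' 1
python3 - <<'E'
from h import *
f=grab_frame('wrist');P=pts(f)
m=(P[...,2]>.058)&(P[...,2]<.08)&(np.hypot(P[...,0]-.47,P[...,1]-.1)<.06)
for i,q,s,_ in comps(P,m): print(np.median(q[:,2]),rect(q[:,:2]),s[4])
go(.4716,.0982,.106,193.4)
E
```

```text
time_s: 2.28
tool_pos: [0.4718, 0.099, 0.2497]
eef_rot: [-0.116, 0.993, -0.0, -0.0]
force: [-0.6, 0.3, -0.8]
grip_width: 0.0853
gripper_force: 0.0
0.069039628842184 (array([0.4709, 0.0985]), array([88.7, 14. ]), 12.9) 1247
t 2.33 tcp [0.4718 0.0991 0.2497] yaw_x -166.8 z [-0. -0. -1.] F [ 1.3 -0.8  0.5] w 0.0857 g 0.0
shift mm [  0.4  -0.8 143.7] rows 2.9 twist -0.2
```

```bash
python3 -m handwheel '[{"x":0.001,"y":0,"z":0.045,"twist":0},{"x":0,"y":-0.0005,"z":0.045,"twist":0},{"x":0,"y":0,"z":0.035,"twist":0},{"x":0,"y":0,"z":0.019,"twist":0},{"x":0,"y":0,"z":0,"twist":0}]' && python3 -m handwheel '[{"x":0,"y":0,"z":0,"twist":0},{"x":0,"y":0,"z":0,"twist":0},{"x":0,"y":0,"z":0,"twist":0},{"x":0,"y":0,"z":0,"twist":0},{"x":0,"y":0,"z":0,"twist":0},{"x":0,"y":0,"z":0,"twist":0}]' -1 && python3 -m handwheel '[{"x":0,"y":0,"z":-0.05,"twist":0},{"x":0,"y":0,"z":-0.05,"twist":0},{"x":0,"y":0,"z":-0.05,"twist":0},{"x":0,"y":0,"z":0,"twist":0}]' && python3 -c "
from h import *
go(.4972,.3223,.28,242)"
```

```text
time_s: 2.95
tool_pos: [0.4695, 0.0981, 0.1041]
eef_rot: [-0.115, 0.993, -0.0, -0.002]
force: [0.1, -0.3, 0.7]
grip_width: 0.0855
gripper_force: 0.0
time_s: 3.7
tool_pos: [0.4717, 0.0985, 0.1066]
eef_rot: [-0.116, 0.993, 0.0, 0.001]
force: [-1.5, -0.4, 6.1]
grip_width: 0.0136
gripper_force: 59.8
time_s: 4.2
tool_pos: [0.4735, 0.0987, 0.2601]
eef_rot: [-0.116, 0.993, 0.0, 0.004]
force: [0.8, -0.1, -2.3]
grip_width: 0.0134
gripper_force: 59.3
t 4.2 tcp [0.4735 0.0987 0.2601] yaw_x -166.63 z [ 0.009  0.001 -1.   ] F [ 0.8 -0.1 -2.3] w 0.0134 g 59.3
shift mm [-74.9 212.  -19.4] rows 4.5 twist -48.6
```

```bash
python3 -m handwheel '[{"x":-0.015,"y":0.0424,"z":-0.004,"twist":0},{"x":-0.015,"y":0.0424,"z":-0.004,"twist":0},{"x":-0.015,"y":0.0424,"z":-0.004,"twist":0},{"x":-0.015,"y":0.0424,"z":-0.004,"twist":0},{"x":-0.015,"y":0.0424,"z":-0.004,"twist":0},{"x":0,"y":0,"z":0,"twist":-9.7},{"x":0,"y":0,"z":0,"twist":-9.7},{"x":0,"y":0,"z":0,"twist":-9.7},{"x":0,"y":0,"z":0,"twist":-9.7},{"x":0,"y":0,"z":0,"twist":-9.8},{"x":0,"y":0,"z":0,"twist":0},{"x":0,"y":0,"z":0,"twist":0}]'
python3 - <<'E'
from h import *
from scipy.optimize import least_squares
f=grab_frame('wrist');P=pts(f);cv2.imwrite('pics/w2.png',f['image'][...,::-1]);np.save('w2.npy',f,allow_pickle=True)
d=np.hypot(P[...,0]-.497,P[...,1]-.322)
q=P[(d<.075)&(abs(P[...,2]-.12)<.004)]
print(len(q),np.median(q[:,2]),rect(q[:,:2]))
s=least_squares(lambda p:np.hypot(*(q[:,:2]-p[:2]).T)-p[2],[.4967,.3227,.058],loss='soft_l1',f_scale=.002);print(s.x)
m=(d<.08)&(P[...,2]>.16)&(P[...,2]<.19)
for i,w,s_,_ in comps(P,m): print('lid?',s_[4],w.min(0),w.max(0))
go(*s.x[:2],.28,242)
E
```

```text
time_s: 5.7
tool_pos: [0.4944, 0.3215, 0.2742]
eef_rot: [-0.514, 0.858, -0.0, -0.001]
force: [0.8, -0.7, -3.1]
grip_width: 0.0135
gripper_force: 60.0
2424 0.11932425833242152 (array([0.4907, 0.3081]), array([133.2,  93.1]), -24.1)
[0.49681793 0.32201905 0.05823729]
lid? 1000 [0.459389   0.27283371 0.16698771] [0.51068219 0.31897898 0.1899808 ]
t 5.75 tcp [0.4946 0.3217 0.2746] yaw_x -118.16 z [-0.002 -0.001 -1.   ] F [-0.3 -0.1 -2.8] w 0.013 g 60.0
shift mm [-1.3 -1.8 -5.4] rows 0.1 twist -0.2
```

View pics/w2.png

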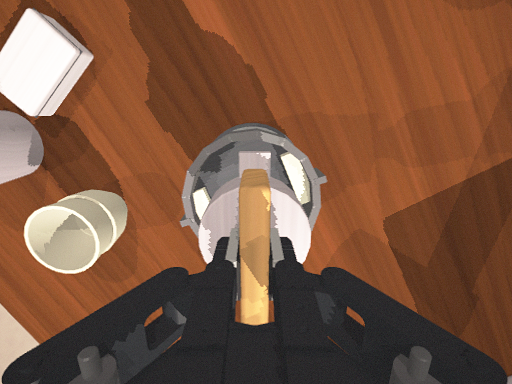

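Wrist view: the bar is held squarely at (255,245), and the collar with both lugs, at (298,178) and (200,203), lies under it. The three views agree on the centre. I'll correct the position and lower the lid.

```bash
python3 -m handwheel '[{"x":-0.0013,"y":-0.0018,"z":0.02,"twist":0},{"x":0,"y":0,"z":0.02,"twist":0},{"x":0,"y":0,"z":0.01,"twist":0},{"x":0,"y":0,"z":0,"twist":0},{"x":0,"y":0,"z":0,"twist":0}]' && python3 -c "
from h import *
go(.4968,.322,.1975,242)"
```

```text
time_s: 6.38
tool_pos: [0.4975, 0.3224, 0.2262]
eef_rot: [-0.515, 0.857, -0.0, 0.0]
force: [-0.4, 0.2, -2.4]
grip_width: 0.0133
gripper_force: 60.0
t 6.38 tcp [0.4975 0.3224 0.2262] yaw_x -118.03 z [ 0.001  0.    -1.   ] F [-0.4  0.2 -2.4] w 0.0133 g 60.0
shift mm [ 0.8  0.5 28.7] rows 0.6 twist -0.0
```

```bash
python3 -m handwheel '[{"x":0.0008,"y":0.0005,"z":0.008,"twist":0},{"x":0,"y":0,"z":0.008,"twist":0},{"x":0,"y":0,"z":0.008,"twist":0},{"x":0,"y":0,"z":0.005,"twist":0},{"x":0,"y":0,"z":0,"twist":0},{"x":0,"y":0,"z":0,"twist":0}]' && python3 -c "
from h import *
st()"
```

```text
time_s: 7.12
tool_pos: [0.4965, 0.3218, 0.1967]
eef_rot: [-0.515, 0.857, -0.0, 0.0]
force: [-0.1, -1.1, -2.7]
grip_width: 0.0132
gripper_force: 60.1
t 7.12 tcp [0.4965 0.3218 0.1967] yaw_x -118.03 z [ 0.  0. -1.] F [-0.1 -1.1 -2.7] w 0.0132 g 60.1
```

```bash
python3 -m handwheel '[{"x":0,"y":0,"z":0.001,"twist":0},{"x":0,"y":0,"z":0,"twist":0},{"x":0,"y":0,"z":0,"twist":0}]'; python3 -m handwheel '[{"x":0,"y":0,"z":0.0008,"twist":0},{"x":0,"y":0,"z":0,"twist":0},{"x":0,"y":0,"z":0,"twist":0}]'
```

```text
time_s: 7.5
tool_pos: [0.4965, 0.3218, 0.1966]
eef_rot: [-0.515, 0.857, -0.0, 0.0]
force: [-2.1, -2.2, 4.4]
grip_width: 0.0137
gripper_force: 40.7
time_s: 7.88
tool_pos: [0.4966, 0.3218, 0.1966]
eef_rot: [-0.515, 0.857, -0.0, 0.0]
force: [-4.3, -3.3, 10.0]
grip_width: 0.0135
gripper_force: 59.2
```

```bash
python3 -m handwheel '[{"x":0,"y":0,"z":-0.0012,"twist":5},{"x":0,"y":0,"z":0,"twist":6},{"x":0,"y":0,"z":0,"twist":6},{"x":0,"y":0,"z":0,"twist":6},{"x":0,"y":0,"z":0,"twist":6},{"x":0,"y":0,"z":0,"twist":6},{"x":0,"y":0,"z":0,"twist":6},{"x":0,"y":0,"z":0,"twist":6},{"x":0,"y":0,"z":0,"twist":6},{"x":0,"y":0,"z":0,"twist":6},{"x":0,"y":0,"z":0,"twist":0}]' && python3 -c "
from h import *
print(st()['wrist_torque'])"; python3 -m handwheel '[{"x":0,"y":0,"z":0,"twist":3},{"x":0,"y":0,"z":0,"twist":3},{"x":0,"y":0,"z":0,"twist":3},{"x":0,"y":0,"z":0,"twist":0}]' && python3 -c "
from h import *
print(st()['wrist_torque'])"
```

```text
time_s: 9.25
tool_pos: [0.4971, 0.3221, 0.1967]
eef_rot: [-0.026, 1.0, 0.0, 0.001]
force: [0.6, 0.1, 0.4]
grip_width: 0.0137
gripper_force: 58.7
t 9.25 tcp [0.4971 0.3221 0.1967] yaw_x -176.98 z [ 0.002  0.001 -1.   ] F [0.6 0.1 0.4] w 0.0137 g 58.7
[-0.10812647 -0.07191162 -0.09670825]
time_s: 9.75
tool_pos: [0.497, 0.3221, 0.1967]
eef_rot: [0.05, 0.999, 0.0, 0.001]
force: [1.8, 0.6, 2.2]
grip_width: 0.0131
gripper_force: 61.1
t 9.75 tcp [0.497  0.3221 0.1967] yaw_x 174.24 z [ 0.002  0.    -1.   ] F [1.8 0.6 2.2] w 0.0131 g 61.1
[-0.11887844 -0.05016594  1.14651963]
```

```bash
for i in 1; do python3 -m handwheel '[{"x":0,"y":0,"z":0,"twist":2},{"x":0,"y":0,"z":0,"twist":2},{"x":0,"y":0,"z":0,"twist":0},{"x":0,"y":0,"z":0,"twist":0}]'; python3 -c "
from h import *
print(st()['wrist_torque'])"; done;  python3 -m handwheel '[{"x":0,"y":0,"z":0,"twist":2},{"x":0,"y":0,"z":0,"twist":2},{"x":0,"y":0,"z":0,"twist":0},{"x":0,"y":0,"z":0,"twist":0}]'; python3 -c "
from h import *
print(st()['wrist_torque'])"
```

```text
time_s: 10.25
tool_pos: [0.497, 0.3221, 0.1967]
eef_rot: [0.087, 0.996, 0.0, 0.001]
force: [2.3, 1.4, 3.9]
grip_width: 0.0137
gripper_force: 80.7
t 10.25 tcp [0.497  0.3221 0.1967] yaw_x 170.04 z [ 0.002  0.001 -1.   ] F [2.3 1.4 3.9] w 0.0137 g 80.7
[ 0.07862817 -0.41938238  2.15327006]
time_s: 10.75
tool_pos: [0.4962, 0.3221, 0.1968]
eef_rot: [0.124, 0.992, 0.0, -0.0]
force: [0.2, 1.2, 5.4]
grip_width: 0.0135
gripper_force: 112.2
t 10.75 tcp [0.4962 0.3221 0.1968] yaw_x 165.78 z [-0.001  0.001 -1.   ] F [0.2 1.2 5.4] w 0.0135 g 112.2
[ 0.22090035 -0.1410147   1.54697038]
```

```bash
python3 -m handwheel '[{"x":0,"y":0,"z":0,"twist":0},{"x":0,"y":0,"z":0,"twist":0},{"x":0,"y":0,"z":0,"twist":0},{"x":0,"y":0,"z":0,"twist":0}]' 0; python3 -m handwheel '[{"x":0,"y":0,"z":-0.05,"twist":0},{"x":0,"y":0,"z":-0.05,"twist":0},{"x":0,"y":0,"z":0,"twist":0},{"x":0,"y":0,"z":0,"twist":0}]' 0;python3 - <<'E'
from h import *
from scipy.optimize import least_squares
f=grab_frame('wrist');P=pts(f);cv2.imwrite('pics/w3.png',f['image'][...,::-1])
d=np.hypot(P[...,0]-.497,P[...,1]-.322)
m=(d<.06)&(P[...,2]>.15)&(P[...,2]<.17)
for i,w,s_,_ in comps(P,m): print('bar',s_[4],np.median(w[:,2]),rect(w[:,:2]))
m=(d>.0632)&(d<.075)&(abs(P[...,2]-.115)<.01);q=P[m][:,:2]-[.4969,.3221];print('ribs',np.round(np.degrees(np.arctan2(q[:,1],q[:,0])),0))
st()
E
```

```text
time_s: 11.25
tool_pos: [0.4962, 0.3215, 0.1959]
eef_rot: [0.123, 0.992, -0.0, -0.0]
force: [0.8, -0.6, -0.2]
grip_width: 0.0429
gripper_force: 0.0
time_s: 11.75
tool_pos: [0.4962, 0.3217, 0.2961]
eef_rot: [0.122, 0.992, -0.0, -0.0]
force: [-0.2, -0.8, -0.1]
grip_width: 0.0427
gripper_force: 0.0
bar 1719 0.15901549471395696 (array([0.4968, 0.322 ]), array([89.2, 14. ]), -8.9)
ribs [172. 172. 171. 170. 169. 168. 168. 172. 171. 171. 170. 169. 168. 168.
 172. 172. 171. 170. 169. 168. 168. 172. 172. 171. 170. 169. 168. 168.
 172. 172. 171. 170. 169. 169. 168. 173. 171. 170. 169. 169. 168. -12.
 -11. -11. -10.  -9.  -8.]
t 11.8 tcp [0.4958 0.3214 0.2949] yaw_x 165.95 z [-0.002 -0.001 -1.   ] F [-0.1 -0.1 -0.2] w 0.0427 g 0.0
```

View pics/w3.png

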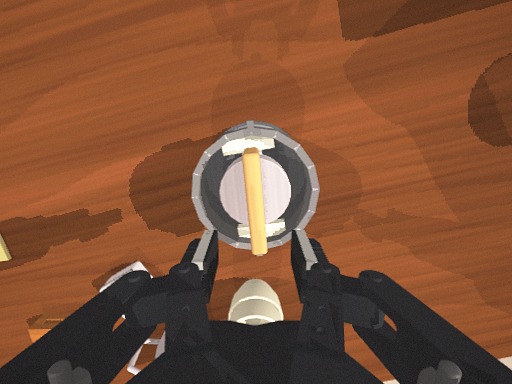

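The bar sits at -8.9° against ribs at -10°, so it slipped in the pads and is short of the stop. I'll re-grip square to the bar and turn further.

```bash
python3 -m handwheel '[{"x":0,"y":0,"z":0.03,"twist":-5.1},{"x":-0.001,"y":0,"z":0.04,"twist":0},{"x":0,"y":0.0003,"z":0.0285,"twist":0},{"x":0,"y":0,"z":0,"twist":0},{"x":0,"y":0,"z":0,"twist":0}]' && python3 -m handwheel '[{"x":0,"y":0,"z":0,"twist":0},{"x":0,"y":0,"z":0,"twist":0},{"x":0,"y":0,"z":0,"twist":0},{"x":0,"y":0,"z":0,"twist":0},{"x":0,"y":0,"z":0,"twist":0}]' -1 && python3 -m handwheel '[{"x":0,"y":0,"z":0,"twist":2},{"x":0,"y":0,"z":0,"twist":2},{"x":0,"y":0,"z":0,"twist":2},{"x":0,"y":0,"z":0,"twist":2},{"x":0,"y":0,"z":0,"twist":0},{"x":0,"y":0,"z":0,"twist":0}]'; python3 -c "
from h import *
print(st()['wrist_torque'])"
python3 -m handwheel '[{"x":0,"y":0,"z":0,"twist":0},{"x":0,"y":0,"z":0,"twist":0},{"x":0,"y":0,"z":0,"twist":0},{"x":0,"y":0,"z":0,"twist":0}]' 0; python3 -m handwheel '[{"x":0,"y":0,"z":-0.05,"twist":0},{"x":0,"y":0,"z":-0.05,"twist":0},{"x":0,"y":0,"z":0,"twist":0},{"x":0,"y":0,"z":0,"twist":0}]' 0;python3 - <<'E'
from h import *
f=grab_frame('wrist');P=pts(f)
d=np.hypot(P[...,0]-.497,P[...,1]-.322)
m=(d<.06)&(P[...,2]>.15)&(P[...,2]<.17)
for i,w,s_,_ in comps(P,m): print('bar',s_[4],np.median(w[:,2]),rect(w[:,:2]))
for s in(1,-1):
    m=(d>.0632)&(d<.075)&(abs(P[...,2]-.115)<.01)&(s*(P[...,0]-.497)>0);q=s*(P[m][:,:2]-[.4969,.322]);a=np.degrees(np.arctan2(q[:,1],q[:,0]));print('rib',len(a),(a.min()+a.max())/2 if len(a) else 0)
st()
E
```

```text
time_s: 12.42
tool_pos: [0.4968, 0.3215, 0.1967]
eef_rot: [0.078, 0.997, -0.001, -0.001]
force: [0.6, 0.2, 0.5]
grip_width: 0.0428
gripper_force: 0.0
time_s: 13.05
tool_pos: [0.4976, 0.3219, 0.1985]
eef_rot: [0.078, 0.997, 0.0, 0.0]
force: [-0.2, -0.9, 6.4]
grip_width: 0.0136
gripper_force: 62.2
time_s: 13.8
tool_pos: [0.4976, 0.3221, 0.1986]
eef_rot: [0.142, 0.99, -0.001, 0.001]
force: [-2.2, -1.2, 5.4]
grip_width: 0.0132
gripper_force: 124.1
t 13.8 tcp [0.4976 0.3221 0.1986] yaw_x 163.66 z [ 0.002 -0.002 -1.   ] F [-2.2 -1.2  5.4] w 0.0132 g 124.1
[-0.1012324   0.38455317  3.53473829]
time_s: 14.3
tool_pos: [0.4974, 0.3218, 0.1975]
eef_rot: [0.147, 0.989, -0.0, -0.0]
force: [-0.1, -0.2, 0.0]
grip_width: 0.0426
gripper_force: 0.0
time_s: 14.8
tool_pos: [0.4973, 0.3218, 0.2976]
eef_rot: [0.147, 0.989, 0.0, -0.0]
force: [0.2, 0.5, 0.0]
grip_width: 0.0426
gripper_force: 0.0
bar 1710 0.1590189436784224 (array([0.497 , 0.3221]), array([89.4, 14. ]), -10.5)
rib 9 -9.810854460129002
rib 42 -10.025374560600294
t 14.85 tcp [0.4969 0.3215 0.2964] yaw_x 163.06 z [-0.002 -0.001 -1.   ] F [ 0.1 -0.3 -0.2] w 0.0426 g 0.0
```

```bash
python3 -m handwheel '[{"x":0,"y":0,"z":0.03,"twist":-6},{"x":0,"y":0,"z":0.04,"twist":0},{"x":0,"y":0,"z":0.0275,"twist":0},{"x":0,"y":0,"z":0,"twist":0},{"x":0,"y":0,"z":0,"twist":0}]' && python3 -m handwheel '[{"x":0,"y":0,"z":0,"twist":0},{"x":0,"y":0,"z":0,"twist":0},{"x":0,"y":0,"z":0,"twist":0},{"x":0,"y":0,"z":0,"twist":0},{"x":0,"y":0,"z":0,"twist":0}]' -1 && python3 -m handwheel '[{"x":0,"y":0,"z":0,"twist":3},{"x":0,"y":0,"z":0,"twist":3},{"x":0,"y":0,"z":0,"twist":3},{"x":0,"y":0,"z":0,"twist":3},{"x":0,"y":0,"z":0,"twist":0},{"x":0,"y":0,"z":0,"twist":0}]'
python3 - <<'E'
from h import *
print(st()['wrist_torque'])
f=grab_frame('side');P=pts(f)
E
python3 -m handwheel '[{"x":0,"y":0,"z":0,"twist":0},{"x":0,"y":0,"z":0,"twist":0},{"x":0,"y":0,"z":0,"twist":0},{"x":0,"y":0,"z":0,"twist":0}]' 0; python3 -m handwheel '[{"x":0,"y":0,"z":-0.05,"twist":0},{"x":0,"y":0,"z":-0.05,"twist":0},{"x":0,"y":0,"z":0,"twist":0},{"x":0,"y":0,"z":0,"twist":0}]' 0;python3 - <<'E'
from h import *
f=grab_frame('wrist');P=pts(f);cv2.imwrite('pics/w4.png',f['image'][...,::-1])
d=np.hypot(P[...,0]-.497,P[...,1]-.322)
m=(d<.06)&(P[...,2]>.15)&(P[...,2]<.17)
for i,w,s_,_ in comps(P,m): print('bar',s_[4],np.median(w[:,2]),rect(w[:,:2]))
st()
E
```

```text
time_s: 15.48
tool_pos: [0.4975, 0.3219, 0.2002]
eef_rot: [0.095, 0.995, -0.0, -0.0]
force: [0.3, 0.2, 0.4]
grip_width: 0.0427
gripper_force: 0.0
time_s: 16.1
tool_pos: [0.4982, 0.3219, 0.2021]
eef_rot: [0.095, 0.995, 0.0, 0.001]
force: [-1.4, -2.9, 6.1]
grip_width: 0.0132
gripper_force: 62.6
time_s: 16.85
tool_pos: [0.4985, 0.3221, 0.2025]
eef_rot: [0.193, 0.981, -0.0, 0.002]
force: [-1.5, -3.2, 7.3]
grip_width: 0.0134
gripper_force: 153.3
t 16.85 tcp [0.4985 0.3221 0.2025] yaw_x 157.69 z [ 0.005 -0.002 -1.   ] F [-1.5 -3.2  7.3] w 0.0134 g 153.3
[-0.25432321  0.04984064  3.81039222]
time_s: 17.4
tool_pos: [0.4975, 0.3218, 0.2001]
eef_rot: [0.199, 0.98, 0.0, -0.0]
force: [0.4, -0.1, -0.1]
grip_width: 0.0427
gripper_force: 0.0
time_s: 17.9
tool_pos: [0.4973, 0.3218, 0.3]
eef_rot: [0.199, 0.98, 0.0, -0.0]
force: [-1.2, -0.1, -0.1]
grip_width: 0.0426
gripper_force: 0.0
bar 1681 0.15901961903282638 (array([0.4968, 0.3223]), array([89. , 14.1]), -13.5)
t 17.95 tcp [0.4969 0.3215 0.2989] yaw_x 157.06 z [-0.002 -0.001 -1.   ] F [-0.4 -0.4  0. ] w 0.0427 g 0.0
```

The bar is now 3.5° past the ribs, so the lid is at the stop. Next is the scoop, which I'll re-measure first.

```bash
cat >> h.py <<'E'
def yel(P,I):
    h=cv2.cvtColor(I,cv2.COLOR_RGB2HSV)
    return (h[...,0]>20)&(h[...,0]<33)&(h[...,1]>50)&(h[...,2]>150)&(P[...,0]>.3)&(P[...,0]<.95)
def tins(P,zlo=.03,zhi=.046):
    m=(P[...,2]>zlo)&(P[...,2]<zhi)&(P[...,0]>.3)&(P[...,0]<.84)&(abs(P[...,1])<.5)
    for i,q,s,_ in comps(P,m): print('top',s[4],round(float(np.median(q[:,2])),4),*rect(q[:,:2]))
E
python3 - <<'E'
from h import *
f=grab_frame('top');P=pts(f);tins(P)
m=yel(P,f['image'])
for i,q,s,_ in comps(P,m): print('yellow',s[4],rect(q[:,:2]))
b=P[m&(P[...,2]<.015)];print('blade',rect(b[:,:2]))
hh=P[m&(P[...,2]>.022)];c,_,a=rect(hh[:,:2]);print('handle',c,_,a)
g=c+.012*np.array([np.cos(np.radians(a)),np.sin(np.radians(a))]);print('grip',g)
go(g[0],g[1],.24,a)
E
```

```text
top 513 0.0329 [ 0.7017 -0.0514] [89.7 81.1] 77.7
top 142 0.0408 [0.6969 0.2742] [46.2 39.6] -61.2
top 499 0.037 [0.6469 0.0976] [95.3 60.1] 18.0
top 525 0.0367 [ 0.5723 -0.3824] [95.3 60.4] -22.2
top 582 0.0366 [ 0.4654 -0.3928] [97.4 63.1] 8.1
top 548 0.0369 [ 0.4437 -0.2582] [94.4 60. ] 7.9
yellow 586 (array([ 0.4552, -0.1057]), array([171.4,  55. ]), -4.8)
blade (array([ 0.4552, -0.1057]), array([171.4,  55. ]), -4.8)
handle [ 0.4208 -0.1022] [98.5 21.7] -5.1
grip [ 0.43275249 -0.10326673]
t 18.0 tcp [0.4967 0.3214 0.2983] yaw_x 157.06 z [-0.003 -0.002 -1.   ] F [-0.1 -0.2 -0.1] w 0.0427 g 0.0
shift mm [-106.8 -415.8   59.2] rows 8.7 twist 162.2
```

```bash
python3 -m handwheel '[{"x":-0.0119,"y":-0.0462,"z":0.0066,"twist":0},{"x":-0.0119,"y":-0.0462,"z":0.0066,"twist":0},{"x":-0.0119,"y":-0.0462,"z":0.0066,"twist":0},{"x":-0.0119,"y":-0.0462,"z":0.0066,"twist":0},{"x":-0.0119,"y":-0.0462,"z":0.0066,"twist":0},{"x":-0.0119,"y":-0.0462,"z":0.0066,"twist":0},{"x":-0.0119,"y":-0.0462,"z":0.0066,"twist":0},{"x":-0.0119,"y":-0.0462,"z":0.0066,"twist":0},{"x":-0.0119,"y":-0.0462,"z":0.0066,"twist":0}]' 1; python3 -m handwheel '[{"x":0,"y":0,"z":0,"twist":10.2},{"x":0,"y":0,"z":0,"twist":10.2},{"x":0,"y":0,"z":0,"twist":10.2},{"x":0,"y":0,"z":0,"twist":10.2},{"x":0,"y":0,"z":0,"twist":10.2},{"x":0,"y":0,"z":0,"twist":10.2},{"x":0,"y":0,"z":0,"twist":10.2},{"x":0,"y":0,"z":0,"twist":10.2},{"x":0,"y":0,"z":0,"twist":10.2},{"x":0,"y":0,"z":0,"twist":10.2},{"x":0,"y":0,"z":0,"twist":10.2},{"x":0,"y":0,"z":0,"twist":10.2},{"x":0,"y":0,"z":0,"twist":10.2},{"x":0,"y":0,"z":0,"twist":10.2},{"x":0,"y":0,"z":0,"twist":10.2},{"x":0,"y":0,"z":0,"twist":9.2},{"x":0,"y":0,"z":0,"twist":0},{"x":0,"y":0,"z":0,"twist":0}]'
python3 - <<'E'
from h import *
f=grab_frame('wrist');P=pts(f);cv2.imwrite('pics/w5.png',f['image'][...,::-1])
m=yel(P,f['image'])
for s in range(1):
    hh=P[m&(P[...,2]>.022)];c,_,a=rect(hh[:,:2]);print('handle',c,_,a,np.percentile(hh[:,2],[50,95]))
    b=P[m&(P[...,2]<.015)&(P[...,2]>-.01)];print('blade',rect(b[:,:2]),np.median(b[:,2]))
h=(P[...,2]>.028)&(P[...,2]<.04)&(np.hypot(P[...,0]-.7,P[...,1]+.05)<.08)
for i,q,s,_ in comps(P,h): print('holder',s[4],np.median(q[:,2]),rect(q[:,:2]))
g=c+.012*np.array([np.cos(np.radians(a)),np.sin(np.radians(a))]);print('grip',g)
go(g[0],g[1],.077,a)
E
```

```text
time_s: 19.12
tool_pos: [0.4327, -0.1039, 0.239]
eef_rot: [0.199, 0.98, 0.0, -0.001]
force: [0.7, 0.3, 0.5]
grip_width: 0.0854
gripper_force: 0.0
time_s: 21.38
tool_pos: [0.4336, -0.1026, 0.2399]
eef_rot: [0.999, -0.043, -0.001, -0.0]
force: [0.3, 1.5, -0.4]
grip_width: 0.0853
gripper_force: 0.0
handle [ 0.4218 -0.1035] [99.3 21.3] -5.5 [0.02917708 0.03032125]
blade (array([ 0.4506, -0.1057]), array([181.4,  56.4]), -5.0) 0.0052975578494157466
grip [ 0.43374475 -0.10465015]
t 21.43 tcp [ 0.4337 -0.1026  0.2402] yaw_x -5.01 z [-0.001  0.    -1.   ] F [ 0.  -0.5 -0.7] w 0.0855 g 0.0
shift mm [  0.4   2.1 163.2] rows 3.3 twist 0.5
```

View pics/w5.png

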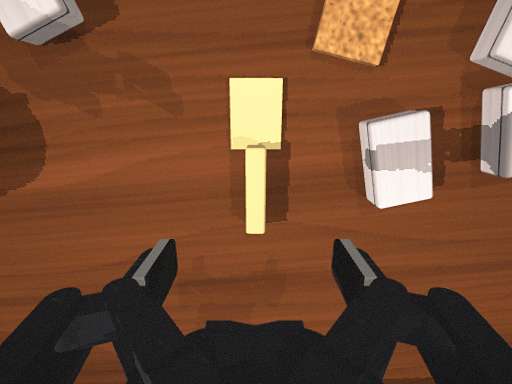

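The scoop lies straight under the gripper: handle (256,190), blade (256,113). I'll grasp and lift it.

```bash
python3 -m handwheel '[{"x":0,"y":0.002,"z":0.05,"twist":0},{"x":0,"y":0,"z":0.05,"twist":0},{"x":0,"y":0,"z":0.04,"twist":0},{"x":0,"y":0,"z":0.023,"twist":0},{"x":0,"y":0,"z":0,"twist":0},{"x":0,"y":0,"z":0,"twist":0}]' && python3 -m handwheel '[{"x":0,"y":0,"z":0,"twist":0},{"x":0,"y":0,"z":0,"twist":0},{"x":0,"y":0,"z":0,"twist":0},{"x":0,"y":0,"z":0,"twist":0},{"x":0,"y":0,"z":0,"twist":0},{"x":0,"y":0,"z":0,"twist":0}]' -1 && python3 -m handwheel '[{"x":0,"y":0,"z":-0.04,"twist":0},{"x":0,"y":0,"z":-0.05,"twist":0},{"x":0,"y":0,"z":-0.05,"twist":0},{"x":0,"y":0,"z":0,"twist":0},{"x":0,"y":0,"z":0,"twist":0}]'
python3 - <<'E'
from h import *
f=grab_frame('wrist');P=pts(f);cv2.imwrite('pics/w6.png',f['image'][...,::-1])
m=yel(P,f['image']);s=st()
b=P[m&(P[...,2]>.05)];z=np.percentile(b[:,2],[5,50,95]);print('yel z',z)
tip=b[(b[:,0]>s['tool_pos'][0]+.05)];c,e,a=rect(tip[:,:2]);print('blade',c,e,a)
ex=np.array([np.cos(np.radians(a)),np.sin(np.radians(a))]);u=(tip[:,:2]-s['tool_pos'][:2])@ex;A=np.polyfit(u,tip[:,2],1);print('tip ahead of tcp',u.max(),'blade top z at tcp, slope',A[1],A[0],'z at tip',np.polyval(A,u.max()))
n=np.array([-ex[1],ex[0]]);print('lateral of blade centre',(c-s['tool_pos'][:2])@n)
E
```

```text
time_s: 22.18
tool_pos: [0.4347, -0.1049, 0.0787]
eef_rot: [0.999, -0.044, 0.001, 0.0]
force: [0.3, -0.2, -0.2]
grip_width: 0.0855
gripper_force: 0.0
time_s: 22.92
tool_pos: [0.4346, -0.1049, 0.0785]
eef_rot: [0.999, -0.045, 0.001, 0.0]
force: [-0.3, 0.2, 5.7]
grip_width: 0.0211
gripper_force: 60.3
time_s: 23.55
tool_pos: [0.4332, -0.1045, 0.2171]
eef_rot: [0.999, -0.045, -0.001, -0.0]
force: [-0.5, -0.5, -1.2]
grip_width: 0.0209
gripper_force: 59.5
t 23.6 tcp [ 0.4327 -0.1044  0.2162] yaw_x -5.13 z [-0.003  0.001 -1.   ] F [ 0.2  0.5 -1.6] w 0.0209 g 59.5
yel z [0.14273216 0.14398153 0.16825156]
blade [ 0.5104 -0.1116] [59.7 56.2] -4.7
tip ahead of tcp 0.10782594943380669 blade top z at tcp, slope 0.14380736175913988 -0.001516209801579477 z at tip 0.14364387499774373
lateral of blade centre -0.0008425385036814151
```

```bash
python3 -c "
from h import *
go(.508,-.0092,.17,-12.3)"
```

```text
t 23.6 tcp [ 0.4327 -0.1044  0.2162] yaw_x -5.13 z [-0.003  0.001 -1.   ] F [ 0.2  0.5 -1.6] w 0.0209 g 59.5
shift mm [  66.6 -101.5   46.1] rows 2.6 twist 7.2
```

```bash
python3 -m handwheel '[{"x":0.0166,"y":-0.0254,"z":0.0115,"twist":0},{"x":0.0166,"y":-0.0254,"z":0.0115,"twist":0},{"x":0.0166,"y":-0.0254,"z":0.0115,"twist":0},{"x":0.0166,"y":-0.0254,"z":0.0115,"twist":0},{"x":0,"y":0,"z":0,"twist":7.2},{"x":0,"y":0,"z":0,"twist":0},{"x":0,"y":0,"z":0,"twist":0},{"x":0,"y":0,"z":0,"twist":0}]'
cat >> h.py <<'E'
def scoop():
    f=grab_frame('wrist');P=pts(f);s=st();t=np.array(s['tool_pos']);np.save('ws.npy',f,allow_pickle=True)
    h=cv2.cvtColor(f['image'],cv2.COLOR_RGB2HSV)
    m=yel(P,f['image']);b=P[m&(P[...,2]>t[2]-.09)&(P[...,0]>t[0]+.045)];c,e,a=rect(b[:,:2])
    ex=np.array([np.cos(np.radians(a)),np.sin(np.radians(a))]);print('blade',c,e,a,'tip',((b[:,:2]-t[:2])@ex).max(),'z',np.median(b[:,2]))
    k=~m&(P[...,2]>.027)&(P[...,2]<.04)&(np.hypot(P[...,0]-.7,P[...,1]+.05)<.075)
    k=cv2.erode(k.astype(np.uint8),np.ones((3,3)))
    for i,q,S,_ in comps(P,k,300): print('holder',S[4],np.median(q[:,2]),rect(q[:,:2]))
    return f
E
python3 - <<'E'
from h import *
f=scoop();cv2.imwrite('pics/w7.png',f['image'][...,::-1])
E
```

```text
time_s: 24.6
tool_pos: [0.5088, -0.0098, 0.1716]
eef_rot: [0.994, -0.107, -0.0, 0.0]
force: [-0.4, 0.3, 0.1]
grip_width: 0.0204
gripper_force: 59.5
t 24.65 tcp [ 0.5089 -0.0098  0.1718] yaw_x -12.32 z [-0. -0. -1.] F [ 0.  -0.2 -0.5] w 0.0209 g 59.5
blade [ 0.581  -0.0257] [66.8 56.2] -12.0 tip 0.10719272095827023 z 0.09821080165170444
```

View pics/w7.png

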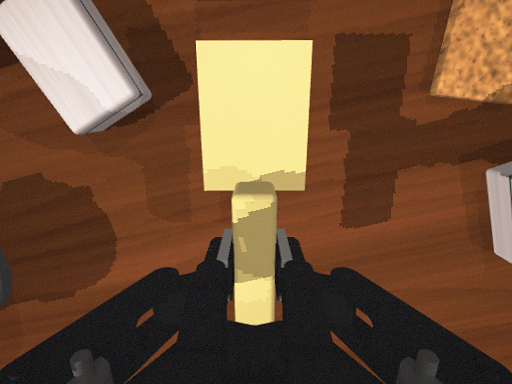

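The wrist view shows the blade straight ahead at (254,115), but it hides the holder. I'll take the holder's pose from the side and top cameras and check where the slot mouth is.

Run:
```python
from h import *
for n in('side','top'):
    f=grab_frame(n);P=pts(f)
    k=(P[...,2]>.0315)&(P[...,2]<.04)&(np.hypot(P[...,0]-.7,P[...,1]+.05)<.07)
    for i,q,S,_ in comps(P,k): print(n,S,np.median(q[:,2]),rect(q[:,:2]))
    if n=='side': A=cv2.resize(f['image'][170:250,185:285,::-1],(600,480),interpolation=cv2.INTER_CUBIC)
cv2.imwrite('pics/hs.png',A)
```

```text
side [201 188  39  24 380] 0.033120256193150774 (array([ 0.7024, -0.0492]), array([90.3, 80.4]), 77.1)
top [259 148  29  29 346] 0.03385312751148245 (array([ 0.7011, -0.051 ]), array([89.7, 80. ]), 77.2)
```

View pics/hs.png

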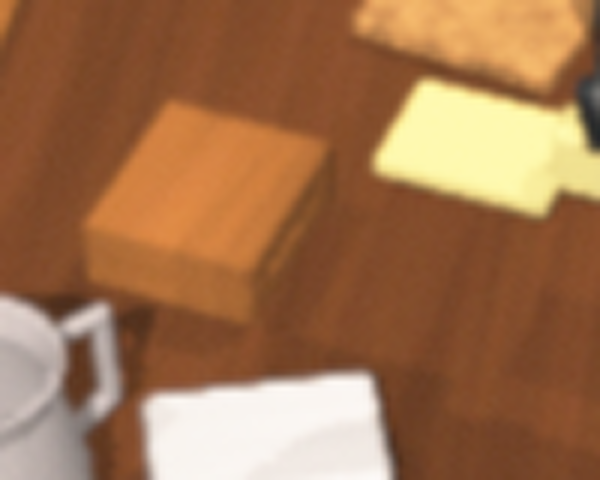

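Side crop: the dark slot shows in the robot-facing face at (295,230). Lining up for the insertion.

```bash
python3 -c "
from h import *
go(.543,-.0152,.0925,-12.6)"
```

```text
t 24.75 tcp [ 0.5091 -0.0097  0.172 ] yaw_x -12.34 z [ 0. -0. -1.] F [0.1 0.2 0.8] w 0.0209 g 59.5
shift mm [34.3 -1.9 79.6] rows 1.7 twist 0.3
```

```bash
python3 -m handwheel '[{"x":0.015,"y":-0.0019,"z":0.03,"twist":0.3},{"x":0.0193,"y":0,"z":0.03,"twist":0},{"x":0,"y":0,"z":0.0196,"twist":0},{"x":0,"y":0,"z":0,"twist":0},{"x":0,"y":0,"z":0,"twist":0},{"x":0,"y":0,"z":0,"twist":0}]'
python3 - <<'E'
from h import *
f=grab_frame('side');P=pts(f);m=yel(P,f['image'])
cv2.imwrite('pics/hs2.png',cv2.resize(f['image'][170:250,185:285,::-1],(800,600),interpolation=cv2.INTER_CUBIC))
b=P[m&(P[...,2]<.03)&(P[...,0]>.59)];print('side blade',rect(b[:,:2]),'top z',np.median(b[:,2]))
go(.543,-.0152,.0925,-12.6)
E
```

```text
time_s: 25.5
tool_pos: [0.5438, -0.0151, 0.0937]
eef_rot: [0.994, -0.11, 0.001, -0.0]
force: [-0.5, 0.6, -0.2]
grip_width: 0.0214
gripper_force: 59.5
side blade (array([ 0.8675, -0.9362]), array([2498. ,  304.7]), -82.1) top z 0.019600969602554086
t 25.55 tcp [ 0.5438 -0.0151  0.0936] yaw_x -12.63 z [ 0.002 -0.    -1.   ] F [ 0.1 -0.4 -1.3] w 0.021 g 59.5
shift mm [-0.7  0.3  1.1] rows 0.0 twist -0.0
```

View pics/hs2.png

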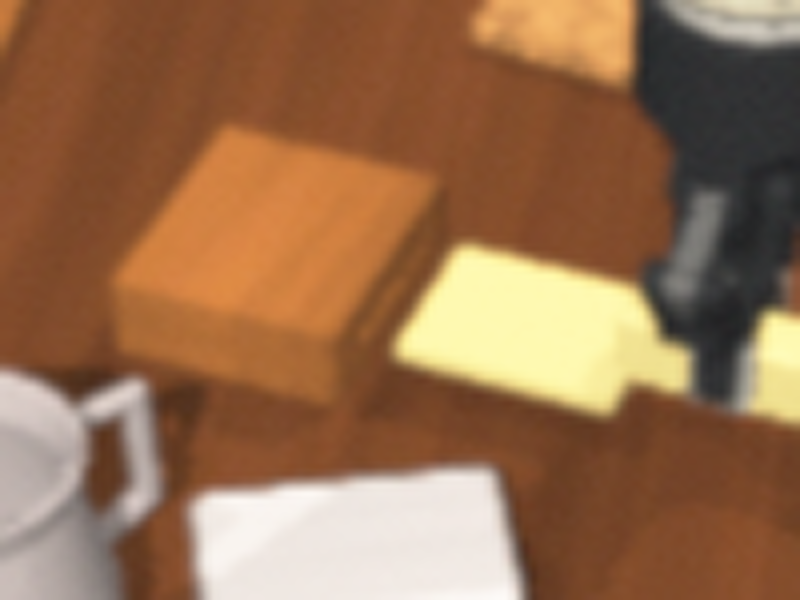

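The blade points at the slot, tip around (430,300). I'll compare blade and holder within the same frames.

Run:
```python
from h import *
a=np.radians(-12.6);ex=np.array([np.cos(a),np.sin(a)]);n=np.array([-ex[1],ex[0]])
for c in('side','top'):
    f=grab_frame(c);P=pts(f);m=yel(P,f['image'])
    reg=(abs(P[...,0]-.65)<.15)&(abs(P[...,1])<.15)
    b=P[m&reg&(P[...,2]<.025)&(P[...,2]>.012)];b=b[(b[:,0]>.585)]
    k=(P[...,2]>.0315)&(P[...,2]<.04)&(np.hypot(P[...,0]-.7,P[...,1]+.05)<.07)
    hq=P[k]
    bl=b[:,:2]@n;hl=hq[:,:2]@n
    print(c,len(b),'blade lat',np.percentile(bl,[1,99]),np.percentile(bl,[1,99]).mean(),'holder',np.percentile(hl,[1,99]),np.percentile(hl,[1,99]).mean(),'tip',np.percentile(b[:,:2]@ex,99),'front',np.percentile(hq[:,:2]@ex,1),'bz',np.median(b[:,2]),'hz',np.median(hq[:,2]))
```

```text
side 401 blade lat [0.07750573 0.13561408] 0.10655990244083746 holder [0.06104261 0.15037313] 0.10570787025800027 tip 0.6408125019753739 front 0.6569569606100064 bz 0.019571805668135198 hz 0.032936815603596764Traceback (most recent call last):
  File "<stdin>", line 10, in <module>
    return _quantile_unchecked(
        a, q, axis, out, overwrite_input, method, keepdims, weights)
    return _ureduce(a,
                    func=_quantile_ureduce_func,
    ...<5 lines>...
                    overwrite_input=overwrite_input,
                    method=method)
    r = func(a, **kwargs)
    result = _quantile(arr,
                       quantiles=q,
    ...<2 lines>...
                       out=out,
                       weights=wgt)
    slices_having_nans = np.isnan(arr[-1, ...])
                                  ~~~^^^^^^^^^
IndexError: index -1 is out of bounds for axis 0 with size 0
```

```bash
python3 -m handwheel '[{"x":0.008,"y":0.0006,"z":0.0005,"twist":0},{"x":0.008,"y":0,"z":0,"twist":0},{"x":0.008,"y":0,"z":0,"twist":0},{"x":0.006,"y":0,"z":0,"twist":0},{"x":0,"y":0,"z":0,"twist":0},{"x":0,"y":0,"z":0,"twist":0}]'; python3 -c "
from h import *
print(st()['wrist_torque'])"
```

```text
time_s: 26.4
tool_pos: [0.5719, -0.0222, 0.0916]
eef_rot: [0.994, -0.11, -0.0, 0.0]
force: [0.0, -0.2, -1.5]
grip_width: 0.0206
gripper_force: 59.5
t 26.4 tcp [ 0.5719 -0.0222  0.0916] yaw_x -12.63 z [-0.001  0.    -1.   ] F [ 0.  -0.2 -1.5] w 0.0206 g 59.5
[-0.00201279  0.00899252  0.08550532]
```

```bash
python3 -m handwheel '[{"x":0.01,"y":0,"z":-0.0005,"twist":0},{"x":0.01,"y":0,"z":0,"twist":0},{"x":0.01,"y":0,"z":0,"twist":0},{"x":0.01,"y":0,"z":0,"twist":0},{"x":0.003,"y":0,"z":0,"twist":0},{"x":0,"y":0,"z":0,"twist":0},{"x":0,"y":0,"z":0,"twist":0}]'; python3 -m handwheel '[{"x":0.002,"y":0,"z":0,"twist":0},{"x":0.002,"y":0,"z":0,"twist":0},{"x":0,"y":0,"z":0,"twist":0},{"x":0,"y":0,"z":0,"twist":0}]';python3 -c "
from h import *
print(st()['wrist_torque'])"
```

```text
time_s: 27.28
tool_pos: [0.6137, -0.0315, 0.0921]
eef_rot: [0.994, -0.11, -0.0, -0.0]
force: [-0.5, 0.2, -1.3]
grip_width: 0.0213
gripper_force: 59.5
time_s: 27.78
tool_pos: [0.618, -0.0325, 0.0923]
eef_rot: [0.994, -0.11, -0.0, 0.0]
force: [-0.2, 0.2, -1.2]
grip_width: 0.0208
gripper_force: 59.5
t 27.77 tcp [ 0.618  -0.0325  0.0923] yaw_x -12.63 z [-0. -0. -1.] F [-0.2  0.2 -1.2] w 0.0208 g 59.5
[-0.02366657  0.00750541 -0.02820938]
```

Now 2 mm at a time until it touches the back.

```bash
python3 -m handwheel '[{"x":0.002,"y":0,"z":0,"twist":0},{"x":0,"y":0,"z":0,"twist":0},{"x":0,"y":0,"z":0,"twist":0}]'; python3 -m handwheel '[{"x":0.001,"y":0,"z":0,"twist":0},{"x":0,"y":0,"z":0,"twist":0}]'; python3 -m handwheel '[{"x":0.001,"y":0,"z":0,"twist":0},{"x":0,"y":0,"z":0,"twist":0}]';  python3 -m handwheel '[{"x":0.001,"y":0,"z":0,"twist":0},{"x":0,"y":0,"z":0,"twist":0}]' ; python3 -m handwheel '[{"x":0.001,"y":0,"z":0,"twist":0},{"x":0,"y":0,"z":0,"twist":0}]'
```

```text
time_s: 28.15
tool_pos: [0.619, -0.0328, 0.0918]
eef_rot: [0.994, -0.11, -0.001, 0.0]
force: [-5.0, 0.2, 1.2]
grip_width: 0.0206
gripper_force: 59.6
time_s: 28.4
tool_pos: [0.6191, -0.0329, 0.0917]
eef_rot: [0.994, -0.11, -0.002, 0.0]
force: [-8.4, 0.4, 2.7]
grip_width: 0.0206
gripper_force: 60.0
time_s: 28.65
tool_pos: [0.6193, -0.0329, 0.0916]
eef_rot: [0.994, -0.11, -0.003, 0.0]
force: [-10.3, 1.3, 5.8]
grip_width: 0.0207
gripper_force: 60.3
time_s: 28.9
tool_pos: [0.6194, -0.033, 0.091]
eef_rot: [0.994, -0.11, -0.004, -0.0]
force: [-10.5, 1.4, 3.6]
grip_width: 0.0204
gripper_force: 60.1
time_s: 29.15
tool_pos: [0.6195, -0.0331, 0.0909]
eef_rot: [0.994, -0.11, -0.005, -0.0]
force: [-13.5, 0.8, 6.0]
grip_width: 0.021
gripper_force: 60.5
```

```bash
python3 -m handwheel '[{"x":-0.003,"y":0,"z":0,"twist":0},{"x":0,"y":0,"z":0,"twist":0}]'; python3 -m handwheel '[{"x":0,"y":0,"z":0,"twist":0},{"x":0,"y":0,"z":0,"twist":0},{"x":0,"y":0,"z":0,"twist":0},{"x":0,"y":0,"z":0,"twist":0},{"x":0,"y":0,"z":0,"twist":0}]' 0; python3 -m handwheel '[{"x":0,"y":0,"z":-0.04,"twist":0},{"x":0,"y":0,"z":-0.06,"twist":0},{"x":0,"y":0,"z":-0.06,"twist":0},{"x":0,"y":0,"z":0,"twist":0},{"x":0,"y":0,"z":0,"twist":0}]'
python3 - <<'E'
from h import *
a=np.radians(-12.6);ex=np.array([np.cos(a),np.sin(a)])
st();f=grab_frame('wrist');P=pts(f);cv2.imwrite('pics/w8.png',f['image'][...,::-1]);m=yel(P,f['image'])
reg=(abs(P[...,0]-.65)<.15)&(abs(P[...,1])<.15)
hh=P[m&reg&(P[...,2]>.026)];print('handle',rect(hh[:,:2]),'front',np.percentile(hh[:,:2]@ex,99.5))
b=P[m&reg&(P[...,2]<.026)&(P[...,2]>.012)];print('blade',len(b))
k=~m&(P[...,2]>.0305)&(P[...,2]<.037)&(np.hypot(P[...,0]-.7,P[...,1]+.05)<.07);print('holder',rect(P[k][:,:2]),'front',np.percentile(P[k][:,:2]@ex,.5))
f=grab_frame('top');P=pts(f);tins(P)
k=(abs(P[...,2]-.0125)<.005)&(np.hypot(P[...,0]-.6017,P[...,1]+.2226)<.075)
for i,q,S,_ in comps(P,k): print('riser',S[4],np.median(q[:,2]),rect(q[:,:2]))
E
```

```text
time_s: 29.4
tool_pos: [0.6191, -0.0329, 0.0914]
eef_rot: [0.994, -0.11, -0.002, 0.0]
force: [-6.6, 0.3, 0.2]
grip_width: 0.021
gripper_force: 59.5
time_s: 30.02
tool_pos: [0.6212, -0.0332, 0.0924]
eef_rot: [0.994, -0.11, 0.0, 0.0]
force: [-1.4, -0.0, -0.7]
grip_width: 0.0425
gripper_force: 0.0
time_s: 30.65
tool_pos: [0.6208, -0.0331, 0.2524]
eef_rot: [0.994, -0.11, 0.0, -0.0]
force: [0.6, 0.5, -0.9]
grip_width: 0.0425
gripper_force: 0.0
t 30.65 tcp [ 0.6208 -0.0331  0.2524] yaw_x -12.63 z [ 0. -0. -1.] F [ 0.6  0.5 -0.9] w 0.0425 g 0.0
handle (array([ 0.6057, -0.0306]), array([99.6, 21.5]), -12.1) front 0.6471460193700524
blade 425
holder (array([ 0.7019, -0.052 ]), array([90.5, 79.5]), 77.9) front 0.6570509788128241
top 131 0.0404 [0.6958 0.2759] [43.5 41.1] -34.8
top 479 0.037 [0.6468 0.0978] [96.5 59.8] 17.9
top 113 0.0383 [ 0.6132 -0.0315] [57.5 21.8] -13.0
top 523 0.0367 [ 0.5724 -0.3827] [94.8 60.4] -22.3
top 585 0.0368 [ 0.4654 -0.393 ] [97.1 62.7] 6.5
top 548 0.0369 [ 0.4434 -0.2582] [94.5 61.2] 7.5
riser 562 0.011081535613844846 (array([ 0.6015, -0.2223]), array([104.5,  69.6]), -17.7)
```

View pics/w8.png

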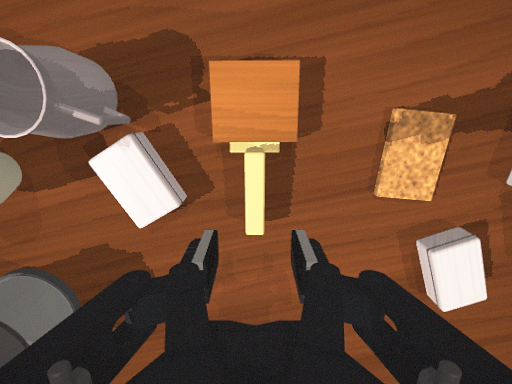

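The scoop is home: the handle front is about 8.5 mm off the holder against a nominal 8, and it pressed the slot's back at 13 N. The wrist view shows the riser at (415,155) and the nearest tin at (450,270), so I'll measure both there.

```bash
cat >> h.py <<'E'
def near(P,x,y,z,r=.075,dz=.006):
    k=(abs(P[...,2]-z)<dz)&(np.hypot(P[...,0]-x,P[...,1]-y)<r)
    for i,q,S,_ in comps(P,k,150): print(S[4],'z',round(float(np.median(q[:,2])),4),*rect(q[:,:2]))
E
python3 - <<'E'
from h import *
P=pts(grab_frame('wrist'))
print('riser');near(P,.6017,-.2226,.012,dz=.004);print('D');near(P,.4434,-.2582,.038)
go(.4434,-.2582,.25,7.5)
E
```

```text
riser
5299 z 0.0113 [ 0.6027 -0.2232] [105.   71.2] -18.2
D
3157 z 0.0371 [ 0.4442 -0.2594] [95.3 60.6] 8.0
t 30.8 tcp [ 0.6197 -0.033   0.2498] yaw_x -12.63 z [-0.004  0.    -1.   ] F [ 0.5 -0.6  0.2] w 0.0431 g 0.0
shift mm [-122.7  258.3    0.4] rows 5.7 twist -20.1
```

```bash
python3 -m handwheel '[{"x":-0.0205,"y":0.043,"z":0,"twist":0},{"x":-0.0205,"y":0.043,"z":0,"twist":0},{"x":-0.0205,"y":0.043,"z":0,"twist":0},{"x":-0.0205,"y":0.043,"z":0,"twist":0},{"x":-0.0205,"y":0.043,"z":0,"twist":0},{"x":-0.0205,"y":0.043,"z":0,"twist":0},{"x":0,"y":0,"z":0,"twist":-10},{"x":0,"y":0,"z":0,"twist":-10},{"x":0,"y":0,"z":0,"twist":0},{"x":0,"y":0,"z":0,"twist":0}]' 1
python3 - <<'E'
from h import *
P=pts(grab_frame('wrist'))
print('riser');near(P,.6017,-.2226,.012,dz=.004);print('D');near(P,.4440,-.259,.038)
go(.4440,-.259,.073,7.9)
E
```

```text
time_s: 32.05
tool_pos: [0.4442, -0.2577, 0.2512]
eef_rot: [0.998, 0.063, -0.001, -0.001]
force: [0.8, 0.1, -0.2]
grip_width: 0.0854
gripper_force: 0.0
riser
5431 z 0.0113 [ 0.5955 -0.2216] [91.5 70.9] -17.2
D
4430 z 0.0372 [ 0.4441 -0.2601] [94.4 60.1] 8.0
t 32.1 tcp [ 0.4443 -0.2577  0.2515] yaw_x 7.26 z [-0.001  0.001 -1.   ] F [ 0.6 -0.6  0.8] w 0.0856 g 0.0
shift mm [ -0.3   1.4 178.5] rows 3.6 twist -0.6
```

```bash
python3 -m handwheel '[{"x":-0.0003,"y":0.0023,"z":0.05,"twist":-0.7},{"x":0,"y":0,"z":0.05,"twist":0},{"x":0,"y":0,"z":0.045,"twist":0},{"x":0,"y":0,"z":0.0325,"twist":0},{"x":0,"y":0,"z":0,"twist":0},{"x":0,"y":0,"z":0,"twist":0}]' && python3 -m handwheel '[{"x":0,"y":0,"z":0,"twist":0},{"x":0,"y":0,"z":0,"twist":0},{"x":0,"y":0,"z":0,"twist":0},{"x":0,"y":0,"z":0,"twist":0}]' -1 && python3 -m handwheel '[{"x":0,"y":0,"z":-0.04,"twist":0},{"x":0,"y":0,"z":-0.05,"twist":0},{"x":0,"y":0,"z":-0.04,"twist":0},{"x":0,"y":0,"z":0,"twist":0},{"x":0,"y":0,"z":0,"twist":0}]'
python3 - <<'E'
from h import *
go(.6022,-.2228,.20,-17.9)
E
```

```text
time_s: 32.85
tool_pos: [0.4454, -0.2607, 0.0758]
eef_rot: [0.998, 0.07, 0.001, 0.0]
force: [0.8, -0.5, -0.2]
grip_width: 0.0856
gripper_force: 0.0
time_s: 33.35
tool_pos: [0.4459, -0.261, 0.0769]
eef_rot: [0.998, 0.07, 0.002, 0.001]
force: [-0.4, 0.9, 5.2]
grip_width: 0.0593
gripper_force: 67.2
time_s: 33.98
tool_pos: [0.4437, -0.2598, 0.2039]
eef_rot: [0.998, 0.07, -0.001, -0.0]
force: [-0.7, 0.9, -3.5]
grip_width: 0.059
gripper_force: 67.0
t 33.98 tcp [ 0.4437 -0.2598  0.2039] yaw_x 8.06 z [-0.001  0.001 -1.   ] F [-0.7  0.9 -3.5] w 0.059 g 67.0
shift mm [162.1 -14.4   3.7] rows 3.3 twist 26.0
```

```bash
python3 -m handwheel '[{"x":0.0405,"y":-0.0036,"z":0,"twist":0},{"x":0.0405,"y":-0.0036,"z":0,"twist":0},{"x":0.0405,"y":-0.0036,"z":0.001,"twist":0},{"x":0.0405,"y":-0.0036,"z":0,"twist":0},{"x":0,"y":0,"z":0,"twist":8.7},{"x":0,"y":0,"z":0,"twist":8.7},{"x":0,"y":0,"z":0,"twist":8.6},{"x":0,"y":0,"z":0,"twist":0},{"x":0,"y":0,"z":0,"twist":0}]'
python3 - <<'E'
from h import *
f=grab_frame('wrist');P=pts(f);s=st();cv2.imwrite('pics/w9.png',f['image'][...,::-1])
t=s['tool_pos']
print('tin in hand');near(P,t[0]+.02,t[1],t[2]-.0385,.08,.008)
f=grab_frame('top');P=pts(f);tins(P);near(P,t[0],t[1],t[2]-.0385,.08,.008)
go(.6022+.0017,-.2228-.0005,.11,-17.9)
E
```

```text
time_s: 35.1
tool_pos: [0.602, -0.223, 0.2019]
eef_rot: [0.988, -0.155, -0.002, -0.0]
force: [0.3, 0.0, -3.3]
grip_width: 0.0593
gripper_force: 66.7
t 35.15 tcp [ 0.6023 -0.2231  0.2024] yaw_x -17.82 z [-0.002  0.001 -1.   ] F [-0.   0.8 -3.2] w 0.0593 g 66.7
tin in hand
19459 z 0.1621 [ 0.6086 -0.2255] [86.4 77.5] 72.3
top 530 0.0331 [ 0.7014 -0.0513] [89.6 80.4] 77.9
top 141 0.0405 [0.6961 0.2746] [44.8 40.6] -85.5
top 499 0.0369 [0.6467 0.0978] [96.7 59.8] 18.0
top 193 0.0374 [ 0.6043 -0.0299] [99.8 21.8] -12.3
top 133 0.0365 [ 0.5766 -0.4031] [71.3 25.9] -20.8
top 466 0.0364 [ 0.4651 -0.3929] [96.7 63.4] 8.6
t 35.2 tcp [ 0.6025 -0.2232  0.2029] yaw_x -17.85 z [-0.001  0.001 -1.   ] F [-0.5 -0.2 -1.8] w 0.059 g 66.7
shift mm [ 1.5 -0.3 92.9] rows 1.9 twist 0.1
```

View pics/w9.png

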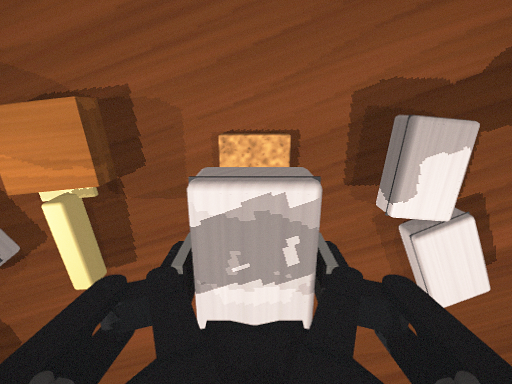

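The tin is square in the grip, centred at column 255, and the riser ahead is at column 255 too. Lowering it.

```bash
python3 -m handwheel '[{"x":0.0012,"y":-0.0002,"z":0.045,"twist":0.1},{"x":0,"y":0,"z":0.045,"twist":0},{"x":0,"y":0,"z":0.018,"twist":0},{"x":0,"y":0,"z":0,"twist":0},{"x":0,"y":0,"z":0,"twist":0},{"x":0,"y":0,"z":0,"twist":0}]';python3 -m handwheel '[{"x":0,"y":0,"z":0.003,"twist":0},{"x":0,"y":0,"z":0,"twist":0},{"x":0,"y":0,"z":0,"twist":0}]'; python3 -m handwheel '[{"x":0,"y":0,"z":0.0015,"twist":0},{"x":0,"y":0,"z":0,"twist":0},{"x":0,"y":0,"z":0,"twist":0}]'
```

```text
time_s: 35.95
tool_pos: [0.6057, -0.2242, 0.0983]
eef_rot: [0.988, -0.157, 0.002, 0.0]
force: [-0.8, 0.3, -3.7]
grip_width: 0.0593
gripper_force: 66.6
time_s: 36.33
tool_pos: [0.6041, -0.2235, 0.0929]
eef_rot: [0.988, -0.157, 0.0, 0.0]
force: [0.9, 0.0, -2.6]
grip_width: 0.0591
gripper_force: 66.6
time_s: 36.7
tool_pos: [0.604, -0.2235, 0.0912]
eef_rot: [0.988, -0.157, -0.0, -0.0]
force: [-0.6, 0.1, -3.6]
grip_width: 0.0597
gripper_force: 66.6
```

```bash
python3 -m handwheel '[{"x":0,"y":0,"z":0.0015,"twist":0},{"x":0,"y":0,"z":0,"twist":0},{"x":0,"y":0,"z":0,"twist":0}]'; python3 -m handwheel '[{"x":0,"y":0,"z":0.001,"twist":0},{"x":0,"y":0,"z":0,"twist":0},{"x":0,"y":0,"z":0,"twist":0}]'
```

```text
time_s: 37.08
tool_pos: [0.6041, -0.2235, 0.0897]
eef_rot: [0.988, -0.157, -0.0, -0.0]
force: [0.1, 0.7, -2.4]
grip_width: 0.0592
gripper_force: 66.6
time_s: 37.45
tool_pos: [0.6042, -0.2236, 0.0891]
eef_rot: [0.988, -0.157, 0.0, 0.0]
force: [-0.9, -0.7, -1.2]
grip_width: 0.0591
gripper_force: 66.8
```

```bash
python3 -m handwheel '[{"x":0,"y":0,"z":0.0006,"twist":0},{"x":0,"y":0,"z":0,"twist":0},{"x":0,"y":0,"z":0,"twist":0}]'; python3 -m handwheel '[{"x":0,"y":0,"z":0,"twist":0},{"x":0,"y":0,"z":0,"twist":0},{"x":0,"y":0,"z":0,"twist":0},{"x":0,"y":0,"z":0,"twist":0}]' 1;  python3 -m handwheel '[{"x":0,"y":0,"z":-0.03,"twist":0},{"x":0,"y":0,"z":-0.05,"twist":0},{"x":0,"y":0,"z":-0.05,"twist":0},{"x":0,"y":0,"z":-0.05,"twist":0},{"x":0,"y":0,"z":0,"twist":0},{"x":0,"y":0,"z":0,"twist":0}]'
cat >> h.py <<'E'
def col(P,z):
    "top tin of the column (top face at z) and the riser's visible extents in the riser's axes"
    near(P,.6022,-.2228,z,.075,.005)
E
python3 - <<'E'
from h import *
P=pts(grab_frame('wrist'));print('placed');col(P,.05);print('riser rim');near(P,.602,-.223,.012,.075,.004)
print('B');near(P,.5724,-.3827,.038)
go(.5724,-.3827,.27,-22.3)
E
```

```text
time_s: 37.83
tool_pos: [0.6042, -0.2235, 0.089]
eef_rot: [0.988, -0.157, 0.0, 0.0]
force: [-3.4, 1.5, 6.5]
grip_width: 0.0591
gripper_force: 67.7
time_s: 38.33
tool_pos: [0.6041, -0.2235, 0.088]
eef_rot: [0.988, -0.157, -0.0, -0.0]
force: [-0.1, 0.9, 0.8]
grip_width: 0.0852
gripper_force: 0.0
time_s: 39.08
tool_pos: [0.6039, -0.2234, 0.268]
eef_rot: [0.988, -0.157, -0.0, -0.0]
force: [-0.7, -0.3, -1.1]
grip_width: 0.0855
gripper_force: 0.0
placed
4310 z 0.0492 [ 0.6026 -0.2238] [94.1 60. ] -18.0
riser rim
337 z 0.0111 [ 0.6369 -0.2352] [70.2 31.3] 71.9
B
4265 z 0.0371 [ 0.5732 -0.3847] [95.6 60.9] -22.5
643 z 0.037 [ 0.5064 -0.3888] [58.9 16.7] -82.1
t 39.12 tcp [ 0.6033 -0.2232  0.2666] yaw_x -18.03 z [-0.002  0.001 -1.   ] F [ 0.2  0.6 -0.4] w 0.0854 g 0.0
shift mm [ 20.  161.3  -3.4] rows 3.3 twist 4.3
```

```bash
python3 -m handwheel '[{"x":0.005,"y":0.0405,"z":0,"twist":1},{"x":0.005,"y":0.0405,"z":0,"twist":1},{"x":0.005,"y":0.0405,"z":0,"twist":1},{"x":0.005,"y":0.0405,"z":0,"twist":1.3},{"x":0,"y":0,"z":0.02,"twist":0},{"x":0,"y":0,"z":0,"twist":0},{"x":0,"y":0,"z":0,"twist":0}]'
python3 - <<'E'
from h import *
P=pts(grab_frame('wrist'))
print('B');near(P,.573,-.3845,.038,.065)
go(.573,-.3845,.073,-22.5)
E
```

```text
time_s: 40.0
tool_pos: [0.5686, -0.3814, 0.2467]
eef_rot: [0.981, -0.193, -0.001, -0.001]
force: [0.3, -0.5, -0.3]
grip_width: 0.0853
gripper_force: 0.0
B
4645 z 0.0372 [ 0.5731 -0.3858] [93.4 60.1] -22.1
223 z 0.036 [ 0.5117 -0.3918] [49.9  6.3] -82.3
t 40.05 tcp [ 0.5691 -0.3816  0.2476] yaw_x -22.25 z [-0.001  0.001 -1.   ] F [-0.6 -1.   0.3] w 0.0854 g 0.0
shift mm [  4.9   1.3 174.6] rows 3.5 twist 0.2
```

```bash
python3 -m handwheel '[{"x":0.0053,"y":0.0022,"z":0.05,"twist":0},{"x":0,"y":0,"z":0.05,"twist":0},{"x":0,"y":0,"z":0.045,"twist":0},{"x":0,"y":0,"z":0.0285,"twist":0},{"x":0,"y":0,"z":0,"twist":0},{"x":0,"y":0,"z":0,"twist":0}]' && python3 -m handwheel '[{"x":0,"y":0,"z":0,"twist":0},{"x":0,"y":0,"z":0,"twist":0},{"x":0,"y":0,"z":0,"twist":0},{"x":0,"y":0,"z":0,"twist":0}]' -1 && python3 -m handwheel '[{"x":0,"y":0,"z":-0.04,"twist":0},{"x":0,"y":0,"z":-0.05,"twist":0},{"x":0,"y":0,"z":-0.05,"twist":0},{"x":0,"y":0,"z":0,"twist":0},{"x":0,"y":0,"z":0,"twist":0}]'
python3 - <<'E'
from h import *
go(.6022,-.2228,.20,-17.9)
E
```

```text
time_s: 40.8
tool_pos: [0.5742, -0.3871, 0.0765]
eef_rot: [0.981, -0.193, 0.001, 0.001]
force: [0.2, -0.6, 0.4]
grip_width: 0.0852
gripper_force: 0.0
time_s: 41.3
tool_pos: [0.5745, -0.3877, 0.0776]
eef_rot: [0.981, -0.194, 0.002, 0.001]
force: [1.3, 1.5, 6.7]
grip_width: 0.0593
gripper_force: 67.7
time_s: 41.92
tool_pos: [0.5721, -0.3865, 0.2138]
eef_rot: [0.981, -0.194, -0.001, -0.0]
force: [0.3, 1.1, -3.9]
grip_width: 0.0588
gripper_force: 67.0
t 41.92 tcp [ 0.5721 -0.3865  0.2138] yaw_x -22.34 z [-0.001  0.001 -1.   ] F [ 0.3  1.1 -3.9] w 0.0588 g 67.0
shift mm [ -34.4 -162.8   13.9] rows 3.3 twist -4.4
```

```bash
python3 -m handwheel '[{"x":-0.008,"y":-0.0408,"z":0,"twist":-1.1},{"x":-0.008,"y":-0.0408,"z":0,"twist":-1.1},{"x":-0.008,"y":-0.0408,"z":0,"twist":-1.1},{"x":-0.008,"y":-0.0408,"z":0,"twist":-1.1},{"x":0,"y":0,"z":0.02,"twist":0},{"x":0,"y":0,"z":0.02,"twist":0},{"x":0,"y":0,"z":0,"twist":0},{"x":0,"y":0,"z":0,"twist":0},{"x":0,"y":0,"z":0,"twist":0}]'
python3 -c "
from h import *
go(.6043,-.2235,.1285,-18)"
```

```text
time_s: 43.05
tool_pos: [0.601, -0.2239, 0.1755]
eef_rot: [0.988, -0.156, 0.001, 0.0]
force: [-0.1, 0.1, -3.6]
grip_width: 0.0591
gripper_force: 66.9
t 43.05 tcp [ 0.601  -0.2239  0.1755] yaw_x -17.99 z [ 0.001 -0.001 -1.   ] F [-0.1  0.1 -3.6] w 0.0591 g 66.9
shift mm [ 2.9 -1.4 47. ] rows 0.9 twist 0.0
```

```bash
python3 -m handwheel '[{"x":0.0029,"y":-0.0014,"z":0.025,"twist":0},{"x":0,"y":0,"z":0.015,"twist":0},{"x":0,"y":0,"z":0,"twist":0},{"x":0,"y":0,"z":0,"twist":0},{"x":0,"y":0,"z":0.005,"twist":0},{"x":0,"y":0,"z":0,"twist":0},{"x":0,"y":0,"z":0,"twist":0}]'; python3 -c "
from h import *
go(.6043,-.2235,.1275,-18)"; python3 -m handwheel '[{"x":0,"y":0,"z":0.001,"twist":0},{"x":0,"y":0,"z":0,"twist":0},{"x":0,"y":0,"z":0,"twist":0}]'
```

```text
time_s: 43.92
tool_pos: [0.6038, -0.2225, 0.1299]
eef_rot: [0.988, -0.156, 0.0, 0.0]
force: [0.8, -0.3, -2.7]
grip_width: 0.0593
gripper_force: 67.0
t 43.92 tcp [ 0.6038 -0.2225  0.1299] yaw_x -17.93 z [ 0. -0. -1.] F [ 0.8 -0.3 -2.7] w 0.0593 g 67.0
shift mm [0.8 0.8 2.4] rows 0.1 twist 0.1
time_s: 44.3
tool_pos: [0.6037, -0.2225, 0.1287]
eef_rot: [0.988, -0.156, -0.0, 0.0]
force: [0.1, -0.2, -2.7]
grip_width: 0.0591
gripper_force: 67.0
```

```bash
python3 -m handwheel '[{"x":0.0006,"y":0.0008,"z":0.0005,"twist":0.1},{"x":0,"y":0,"z":0.0005,"twist":0},{"x":0,"y":0,"z":0.0007,"twist":0},{"x":0,"y":0,"z":0,"twist":0},{"x":0,"y":0,"z":0,"twist":0}]'; python3 -m handwheel '[{"x":0,"y":0,"z":0.0006,"twist":0},{"x":0,"y":0,"z":0,"twist":0},{"x":0,"y":0,"z":0,"twist":0}]'
```

```text
time_s: 44.92
tool_pos: [0.6041, -0.2235, 0.1276]
eef_rot: [0.988, -0.157, 0.0, 0.0]
force: [-3.7, 0.6, 4.2]
grip_width: 0.059
gripper_force: 67.6
time_s: 45.3
tool_pos: [0.6041, -0.2235, 0.1276]
eef_rot: [0.988, -0.157, 0.0, 0.0]
force: [-5.1, 1.1, 7.0]
grip_width: 0.0591
gripper_force: 68.3
```

```bash
python3 -m handwheel '[{"x":0,"y":0,"z":-0.0006,"twist":0},{"x":0,"y":0,"z":0,"twist":0},{"x":0,"y":0,"z":0,"twist":0},{"x":0,"y":0,"z":0,"twist":0},{"x":0,"y":0,"z":0,"twist":0}]' 1;  python3 -m handwheel '[{"x":0,"y":0,"z":-0.03,"twist":0},{"x":0,"y":0,"z":-0.05,"twist":0},{"x":0,"y":0,"z":-0.05,"twist":0},{"x":0,"y":0,"z":-0.02,"twist":0},{"x":0,"y":0,"z":0,"twist":0},{"x":0,"y":0,"z":0,"twist":0}]'
python3 - <<'E'
from h import *
P=pts(grab_frame('wrist'));print('placed');col(P,.088);print('below');near(P,.602,-.223,.05,.075,.005)
P=pts(grab_frame('top'));print('C');near(P,.465,-.393,.038);print('col');col(P,.088);near(P,.6468,.0978,.038)
go(.465,-.394,.27,8.3)
E
```

```text
time_s: 45.92
tool_pos: [0.6041, -0.2234, 0.1268]
eef_rot: [0.988, -0.157, -0.0, -0.0]
force: [-0.1, 0.4, 0.2]
grip_width: 0.0856
gripper_force: 0.0
time_s: 46.68
tool_pos: [0.603, -0.223, 0.2744]
eef_rot: [0.988, -0.157, -0.002, -0.0]
force: [0.5, 0.2, -0.5]
grip_width: 0.0853
gripper_force: 0.0
placed
5272 z 0.0872 [ 0.6024 -0.2238] [93.4 60. ] -18.1
below
C
263 z 0.0365 [ 0.4484 -0.414 ] [99.8 51.9] -29.5
col
483 z 0.0371 [0.6464 0.0977] [94.8 59.8] 17.9
t 46.77 tcp [ 0.6028 -0.223   0.2739] yaw_x -18.04 z [-0.005  0.002 -1.   ] F [-0.1 -0.1 -0.1] w 0.0853 g 0.0
shift mm [-78.1 205.3   4.2] rows 4.4 twist -26.3
```

```bash
python3 -m handwheel '[{"x":-0.0156,"y":0.041,"z":0,"twist":0},{"x":-0.0156,"y":0.041,"z":0,"twist":0},{"x":-0.0156,"y":0.041,"z":0,"twist":0},{"x":-0.0156,"y":0.041,"z":0,"twist":0},{"x":-0.0156,"y":0.041,"z":0.02,"twist":0},{"x":0,"y":0,"z":0,"twist":-8.8},{"x":0,"y":0,"z":0,"twist":-8.8},{"x":0,"y":0,"z":0,"twist":-8.7},{"x":0,"y":0,"z":0,"twist":0},{"x":0,"y":0,"z":0,"twist":0}]'
python3 - <<'E'
from h import *
P=pts(grab_frame('wrist'))
print('C');near(P,.465,-.394,.038)
go(.465,-.394,.0745,8.)
E
```

```text
time_s: 48.02
tool_pos: [0.4661, -0.3939, 0.2558]
eef_rot: [0.997, 0.071, -0.001, -0.001]
force: [0.1, 0.3, 1.0]
grip_width: 0.0856
gripper_force: 0.0
C
4310 z 0.0372 [ 0.4648 -0.3951] [94.2 60. ] 7.7
t 48.08 tcp [ 0.4663 -0.394   0.2562] yaw_x 8.16 z [-0.001  0.001 -1.   ] F [-1.5  0.2  0.5] w 0.0854 g 0.0
shift mm [ -1.1   0.  181.7] rows 3.6 twist 0.2
```

```bash
python3 -m handwheel '[{"x":-0.0015,"y":0.001,"z":0.05,"twist":0.3},{"x":0,"y":0,"z":0.05,"twist":0},{"x":0,"y":0,"z":0.05,"twist":0},{"x":0,"y":0,"z":0.0305,"twist":0},{"x":0,"y":0,"z":0,"twist":0},{"x":0,"y":0,"z":0,"twist":0}]' && python3 -m handwheel '[{"x":0,"y":0,"z":0,"twist":0},{"x":0,"y":0,"z":0,"twist":0},{"x":0,"y":0,"z":0,"twist":0},{"x":0,"y":0,"z":0,"twist":0}]' -1 && python3 -m handwheel '[{"x":0,"y":0,"z":-0.04,"twist":0},{"x":0,"y":0,"z":-0.06,"twist":0},{"x":0,"y":0,"z":-0.06,"twist":0},{"x":0,"y":0,"z":0,"twist":0},{"x":0,"y":0,"z":0,"twist":0}]'
python3 - <<'E'
from h import *
go(.6043,-.2235,.235,-18)
E
```

```text
time_s: 48.82
tool_pos: [0.4659, -0.396, 0.0777]
eef_rot: [0.998, 0.069, 0.001, 0.001]
force: [-0.5, 0.0, 0.0]
grip_width: 0.0856
gripper_force: 0.0
time_s: 49.32
tool_pos: [0.4664, -0.3964, 0.079]
eef_rot: [0.998, 0.069, 0.001, 0.001]
force: [0.6, 0.1, 5.2]
grip_width: 0.0588
gripper_force: 67.5
time_s: 49.95
tool_pos: [0.4647, -0.3951, 0.2364]
eef_rot: [0.998, 0.069, -0.0, -0.0]
force: [-0.4, 0.7, -2.4]
grip_width: 0.0591
gripper_force: 66.6
t 49.95 tcp [ 0.4647 -0.3951  0.2364] yaw_x 7.96 z [-0.  0. -1.] F [-0.4  0.7 -2.4] w 0.0591 g 66.6
shift mm [ 162.  -150.6    1.4] rows 4.4 twist 26.0
```

```bash
python3 -m handwheel '[{"x":0.0324,"y":-0.0301,"z":0,"twist":0},{"x":0.0324,"y":-0.0301,"z":0,"twist":0},{"x":0.0324,"y":-0.0301,"z":0,"twist":0},{"x":0.0324,"y":-0.0301,"z":0,"twist":0},{"x":0.0324,"y":-0.0301,"z":0,"twist":0},{"x":0,"y":0,"z":0,"twist":8.7},{"x":0,"y":0,"z":0,"twist":8.7},{"x":0,"y":0,"z":0,"twist":8.6},{"x":0,"y":0,"z":0,"twist":0},{"x":0,"y":0,"z":0,"twist":0},{"x":0,"y":0,"z":0.03,"twist":0},{"x":0,"y":0,"z":0.02,"twist":0},{"x":0,"y":0,"z":0,"twist":0},{"x":0,"y":0,"z":0,"twist":0},{"x":0,"y":0,"z":0,"twist":0}]'
python3 -c "
from h import *
go(.604,-.2236,.1675,-18)"
```

```text
time_s: 51.82
tool_pos: [0.6055, -0.2243, 0.1879]
eef_rot: [0.988, -0.157, 0.001, 0.0]
force: [0.6, -0.2, -2.9]
grip_width: 0.0592
gripper_force: 66.4
t 51.83 tcp [ 0.6055 -0.2243  0.1879] yaw_x -18.02 z [ 0.002 -0.001 -1.   ] F [ 0.6 -0.2 -2.9] w 0.0592 g 66.4
shift mm [-1.7 -0.2 20.4] rows 0.4 twist -0.0
```

```bash
python3 -m handwheel '[{"x":-0.0006,"y":-0.0002,"z":0.01,"twist":0},{"x":0,"y":0,"z":0.007,"twist":0},{"x":0,"y":0,"z":0,"twist":0},{"x":0,"y":0,"z":0,"twist":0},{"x":0,"y":0,"z":0,"twist":0}]'; python3 -c "
from h import *
go(.604,-.2236,.1675,-18)"; python3 -m handwheel '[{"x":0,"y":0,"z":0.0007,"twist":0},{"x":0,"y":0,"z":0,"twist":0},{"x":0,"y":0,"z":0,"twist":0}]'
```

```text
time_s: 52.45
tool_pos: [0.6044, -0.2236, 0.1698]
eef_rot: [0.988, -0.157, 0.0, 0.0]
force: [-0.5, 0.3, -3.0]
grip_width: 0.0588
gripper_force: 66.4
t 52.45 tcp [ 0.6044 -0.2236  0.1698] yaw_x -18.04 z [ 0. -0. -1.] F [-0.5  0.3 -3. ] w 0.0588 g 66.4
shift mm [-0.4  0.1  2.3] rows 0.0 twist -0.0
time_s: 52.82
tool_pos: [0.6042, -0.2236, 0.1689]
eef_rot: [0.988, -0.157, 0.0, 0.0]
force: [-0.1, 1.0, -2.8]
grip_width: 0.059
gripper_force: 66.4
```

```bash
python3 -m handwheel '[{"x":-0.0004,"y":0,"z":0.001,"twist":0},{"x":0,"y":0,"z":0.0007,"twist":0},{"x":0,"y":0,"z":0,"twist":0},{"x":0,"y":0,"z":0,"twist":0}]'; python3 -m handwheel '[{"x":0,"y":0,"z":0.0006,"twist":0},{"x":0,"y":0,"z":0,"twist":0},{"x":0,"y":0,"z":0,"twist":0}]'
```

```text
time_s: 53.32
tool_pos: [0.6038, -0.2234, 0.1671]
eef_rot: [0.988, -0.157, -0.0, -0.0]
force: [-0.4, 0.6, -2.5]
grip_width: 0.0589
gripper_force: 66.6
time_s: 53.7
tool_pos: [0.6038, -0.2234, 0.167]
eef_rot: [0.988, -0.157, 0.0, 0.0]
force: [-2.4, 1.7, 3.5]
grip_width: 0.0588
gripper_force: 67.1
```

```bash
python3 -m handwheel '[{"x":0,"y":0,"z":-0.0003,"twist":0},{"x":0,"y":0,"z":0,"twist":0},{"x":0,"y":0,"z":0,"twist":0},{"x":0,"y":0,"z":0,"twist":0},{"x":0,"y":0,"z":0,"twist":0}]' 1;  python3 -m handwheel '[{"x":0,"y":0,"z":-0.03,"twist":0},{"x":0,"y":0,"z":-0.05,"twist":0},{"x":0,"y":0,"z":-0.05,"twist":0},{"x":0,"y":0,"z":0,"twist":0},{"x":0,"y":0,"z":0,"twist":0}]'
python3 - <<'E'
from h import *
P=pts(grab_frame('wrist'));print('placed');col(P,.126);
P=pts(grab_frame('top'));near(P,.6468,.0978,.038)
go(.6465,.0978,.27,197.9)
E
```

```text
time_s: 54.32
tool_pos: [0.6038, -0.2234, 0.1668]
eef_rot: [0.988, -0.157, 0.0, 0.0]
force: [-0.2, 0.3, 0.1]
grip_width: 0.0856
gripper_force: 0.0
time_s: 54.95
tool_pos: [0.6036, -0.2233, 0.2966]
eef_rot: [0.988, -0.157, -0.0, -0.0]
force: [-1.3, 0.2, -0.1]
grip_width: 0.0853
gripper_force: 0.0
placed
5895 z 0.1252 [ 0.6026 -0.2238] [93.8 60. ] -18.0
481 z 0.0375 [0.6467 0.0976] [96.2 59.3] 17.8
t 55.05 tcp [ 0.6029 -0.223   0.2946] yaw_x -18.03 z [-0.003  0.001 -1.   ] F [ 0.4 -0.9 -0.8] w 0.0851 g 0.0
shift mm [ -57.7 -318.6   24.9] rows 6.5 twist 144.1
```

```bash
python3 -m handwheel '[{"x":-0.0082,"y":-0.0455,"z":0.002,"twist":0},{"x":-0.0082,"y":-0.0455,"z":0.002,"twist":0},{"x":-0.0082,"y":-0.0455,"z":0.002,"twist":0},{"x":-0.0082,"y":-0.0455,"z":0.002,"twist":0},{"x":-0.0082,"y":-0.0455,"z":0.002,"twist":0},{"x":-0.0082,"y":-0.0455,"z":0.002,"twist":0},{"x":-0.0082,"y":-0.0455,"z":0.002,"twist":0},{"x":0,"y":0,"z":0,"twist":-9.9},{"x":0,"y":0,"z":0,"twist":-10},{"x":0,"y":0,"z":0,"twist":-10},{"x":0,"y":0,"z":0,"twist":-10},{"x":0,"y":0,"z":0,"twist":-10},{"x":0,"y":0,"z":0,"twist":-10},{"x":0,"y":0,"z":0,"twist":-10},{"x":0,"y":0,"z":0,"twist":-10},{"x":0,"y":0,"z":0,"twist":-10},{"x":0,"y":0,"z":0,"twist":-10},{"x":0,"y":0,"z":0,"twist":-10}]'; python3 -m handwheel '[{"x":0,"y":0,"z":0,"twist":-10},{"x":0,"y":0,"z":0,"twist":-10},{"x":0,"y":0,"z":0,"twist":-10},{"x":0,"y":0,"z":0,"twist":-10},{"x":0,"y":0,"z":0,"twist":-10},{"x":0,"y":0,"z":0,"twist":-10},{"x":0,"y":0,"z":0,"twist":-10},{"x":0,"y":0,"z":0,"twist":-10},{"x":0,"y":0,"z":0,"twist":-10},{"x":0,"y":0,"z":0,"twist":-10},{"x":0,"y":0,"z":0.03,"twist":-6},{"x":0,"y":0,"z":0,"twist":0},{"x":0,"y":0,"z":0,"twist":0}]'
python3 - <<'E'
from h import *
P=pts(grab_frame('wrist'))
near(P,.6467,.0977,.038)
print('jug handle-ish');k=(P[...,2]>.05)&(P[...,2]<.11)&(np.hypot(P[...,0]-.6467,P[...,1]-.0977)<.09);print(k.sum(),P[k].min(0) if k.sum() else '')
go(.6467,.0977,.0745,197.9)
E
```

```text
time_s: 57.3
tool_pos: [0.6468, 0.0971, 0.2801]
eef_rot: [0.693, 0.721, -0.002, -0.001]
force: [0.6, 0.2, 0.0]
grip_width: 0.0854
gripper_force: 0.0
time_s: 58.92
tool_pos: [0.6474, 0.0972, 0.2519]
eef_rot: [-0.154, 0.988, 0.0, -0.001]
force: [-0.1, -0.5, -0.2]
grip_width: 0.0853
gripper_force: 0.0
4430 z 0.0372 [0.6469 0.0979] [94.  60.2] 18.0
jug handle-ish
1854 [0.71150065 0.07980648 0.05007342]
t 58.98 tcp [0.6479 0.0972 0.2529] yaw_x -162.22 z [-0.  0. -1.] F [ 0.4 -0.1  1. ] w 0.0858 g 0.0
shift mm [  1.    0.9 178.4] rows 3.6 twist -0.1
```

```bash
python3 -m handwheel '[{"x":0.001,"y":-0.0008,"z":0.05,"twist":0},{"x":0,"y":0,"z":0.05,"twist":0},{"x":0,"y":0,"z":0.045,"twist":0},{"x":0,"y":0,"z":0.0315,"twist":0},{"x":0,"y":0,"z":0,"twist":0},{"x":0,"y":0,"z":0,"twist":0}]' && python3 -m handwheel '[{"x":0,"y":0,"z":0,"twist":0},{"x":0,"y":0,"z":0,"twist":0},{"x":0,"y":0,"z":0,"twist":0},{"x":0,"y":0,"z":0,"twist":0}]' -1 && python3 -m handwheel '[{"x":0,"y":0,"z":-0.05,"twist":0},{"x":0,"y":0,"z":-0.06,"twist":0},{"x":0,"y":0,"z":-0.06,"twist":0},{"x":0,"y":0,"z":-0.05,"twist":0},{"x":0,"y":0,"z":0,"twist":0},{"x":0,"y":0,"z":0,"twist":0}]'
python3 - <<'E'
from h import *
go(.6026,-.2238,.285,162)
E
```

```text
time_s: 59.72
tool_pos: [0.6486, 0.0963, 0.0783]
eef_rot: [-0.155, 0.988, -0.0, 0.002]
force: [-0.2, 0.4, 0.3]
grip_width: 0.0853
gripper_force: 0.0
time_s: 60.22
tool_pos: [0.6489, 0.0964, 0.0791]
eef_rot: [-0.155, 0.988, -0.0, 0.002]
force: [-0.4, 0.9, 6.1]
grip_width: 0.059
gripper_force: 67.1
time_s: 60.98
tool_pos: [0.6465, 0.096, 0.2958]
eef_rot: [-0.155, 0.988, -0.0, -0.0]
force: [-0.3, -0.2, -2.2]
grip_width: 0.0593
gripper_force: 66.2
t 60.98 tcp [0.6465 0.096  0.2958] yaw_x -162.13 z [-0.001 -0.    -1.   ] F [-0.3 -0.2 -2.2] w 0.0593 g 66.2
shift mm [ 139.9 -291.    10.9] rows 6.5 twist 35.9
```

```bash
python3 -m handwheel '[{"x":0.02,"y":-0.0416,"z":0,"twist":0},{"x":0.02,"y":-0.0416,"z":0,"twist":0},{"x":0.02,"y":-0.0416,"z":0,"twist":0},{"x":0.02,"y":-0.0416,"z":0,"twist":0},{"x":0.02,"y":-0.0416,"z":0,"twist":0},{"x":0.02,"y":-0.0416,"z":0,"twist":0},{"x":0.02,"y":-0.0416,"z":0,"twist":0},{"x":0,"y":0,"z":0,"twist":9},{"x":0,"y":0,"z":0,"twist":9},{"x":0,"y":0,"z":0,"twist":9},{"x":0,"y":0,"z":0,"twist":8.9},{"x":0,"y":0,"z":0.03,"twist":0},{"x":0,"y":0,"z":0.03,"twist":0},{"x":0,"y":0,"z":0.008,"twist":0},{"x":0,"y":0,"z":0,"twist":0},{"x":0,"y":0,"z":0,"twist":0},{"x":0,"y":0,"z":0,"twist":0}]'
python3 -c "
from h import *
go(.6039,-.2242,.2055,162)"
```

```text
time_s: 63.1
tool_pos: [0.604, -0.2243, 0.2299]
eef_rot: [0.157, 0.988, -0.0, 0.001]
force: [-0.6, 0.5, -1.2]
grip_width: 0.0589
gripper_force: 66.1
t 63.1 tcp [ 0.604  -0.2243  0.2299] yaw_x 161.97 z [ 0.002 -0.001 -1.   ] F [-0.6  0.5 -1.2] w 0.0589 g 66.1
shift mm [ 0.2  0.1 24.4] rows 0.5 twist -0.0
```

```bash
python3 -m handwheel '[{"x":0,"y":0,"z":0.011,"twist":0},{"x":0,"y":0,"z":0.01,"twist":0},{"x":0,"y":0,"z":0,"twist":0},{"x":0,"y":0,"z":0,"twist":0},{"x":0,"y":0,"z":0,"twist":0},{"x":0,"y":0,"z":0,"twist":0}]'
python3 - <<'E'
from h import *
go(.6039,-.2242,.2055,162)
ex=np.array([np.cos(np.radians(-18)),np.sin(np.radians(-18))]);n=np.array([-ex[1],ex[0]])
P=pts(grab_frame('side'))
for lo,hi in((.155,.172),(.118,.132)):
    k=(P[...,2]>lo)&(P[...,2]<hi)&(np.hypot(P[...,0]-.6026,P[...,1]+.2238)<.07);q=P[k][:,:2]
    if len(q): print(len(q),'along',np.percentile(q@ex,[1,99]),'lat',np.percentile(q@n,[1,99]))
E
```

```text
time_s: 63.85
tool_pos: [0.6032, -0.224, 0.2074]
eef_rot: [0.157, 0.988, -0.0, 0.0]
force: [0.1, 0.1, -2.5]
grip_width: 0.0591
gripper_force: 66.2
t 63.85 tcp [ 0.6032 -0.224   0.2074] yaw_x 161.97 z [ 0. -0. -1.] F [ 0.1  0.1 -2.5] w 0.0591 g 66.2
shift mm [-0.7  0.   1.9] rows 0.0 twist -0.0
385 along [0.59459438 0.68902712] lat [-0.0583219   0.01987689]
161 along [0.5939785  0.68633214] lat [-0.0493201   0.00790942]
```

```bash
python3 -m handwheel '[{"x":-0.0004,"y":0,"z":0.001,"twist":0},{"x":0,"y":0,"z":0.0007,"twist":0},{"x":0,"y":0,"z":0,"twist":0},{"x":0,"y":0,"z":0,"twist":0}]'; python3 -m handwheel '[{"x":0,"y":0,"z":0.0006,"twist":0},{"x":0,"y":0,"z":0,"twist":0},{"x":0,"y":0,"z":0,"twist":0}]'; python3 -m handwheel '[{"x":0,"y":0,"z":0.0004,"twist":0},{"x":0,"y":0,"z":0,"twist":0},{"x":0,"y":0,"z":0,"twist":0}]'
```

```text
time_s: 64.4
tool_pos: [0.6036, -0.2241, 0.2056]
eef_rot: [0.157, 0.988, -0.0, -0.0]
force: [-0.5, 0.4, -1.6]
grip_width: 0.0588
gripper_force: 66.2
time_s: 64.78
tool_pos: [0.6036, -0.2241, 0.2052]
eef_rot: [0.157, 0.988, -0.0, 0.0]
force: [-0.1, 1.0, -0.6]
grip_width: 0.0592
gripper_force: 66.3
time_s: 65.15
tool_pos: [0.6037, -0.2241, 0.2051]
eef_rot: [0.157, 0.988, -0.0, 0.0]
force: [-2.7, 0.8, 3.1]
grip_width: 0.0595
gripper_force: 66.5
```

Contact. Release, rise, back away, then check everything.

```bash
python3 -m handwheel '[{"x":0,"y":0,"z":-0.0003,"twist":0},{"x":0,"y":0,"z":0,"twist":0},{"x":0,"y":0,"z":0,"twist":0},{"x":0,"y":0,"z":0,"twist":0},{"x":0,"y":0,"z":0,"twist":0}]' 1;  python3 -m handwheel '[{"x":0,"y":0,"z":-0.03,"twist":0},{"x":0,"y":0,"z":-0.05,"twist":0},{"x":0,"y":0,"z":-0.05,"twist":0},{"x":0,"y":0,"z":0,"twist":0},{"x":0,"y":0,"z":0,"twist":0}]'
python3 - <<'E'
from h import *
P=pts(grab_frame('wrist'));print('placed');col(P,.164)
E
python3 -m handwheel '[{"x":0.03,"y":0.04,"z":0,"twist":0},{"x":0.03,"y":0.04,"z":0,"twist":0},{"x":0.03,"y":0.04,"z":0,"twist":0},{"x":0.03,"y":0.04,"z":0,"twist":0},{"x":0.03,"y":0.04,"z":0,"twist":0},{"x":0,"y":0,"z":0,"twist":0},{"x":0,"y":0,"z":0,"twist":0}]'
python3 - <<'E'
from h import *
f=grab_frame('top');P=pts(f);cv2.imwrite('pics/top9.png',cv2.resize(f['image'][...,::-1],(800,600)))
print('col');col(P,.164);print('bar');near(P,.497,.322,.16,.06,.008)
print('cups/jug');near(P,.6923,.2727,.098,.06,.01);near(P,.7545,.1358,.103,.06,.01)
m=yel(P,f['image']);hh=P[m&(P[...,2]>.026)&(abs(P[...,1])<.15)];print('handle',rect(hh[:,:2]))
f=grab_frame('side');P=pts(f);cv2.imwrite('pics/side9.png',cv2.resize(f['image'][...,::-1],(800,600)))
st()
E
```

```text
time_s: 65.78
tool_pos: [0.6036, -0.2241, 0.2048]
eef_rot: [0.157, 0.988, 0.0, -0.0]
force: [-0.4, -0.6, 1.1]
grip_width: 0.0855
gripper_force: 0.0
time_s: 66.4
tool_pos: [0.6034, -0.224, 0.3347]
eef_rot: [0.157, 0.988, 0.0, -0.0]
force: [-0.1, -0.7, -0.2]
grip_width: 0.0851
gripper_force: 0.0
placed
5895 z 0.1632 [ 0.6021 -0.2237] [93.5 60. ] -17.9
time_s: 67.32
tool_pos: [0.5224, 0.0124, 0.3334]
eef_rot: [0.156, 0.988, -0.0, -0.001]
force: [-0.6, 0.2, -0.3]
grip_width: 0.0854
gripper_force: 0.0
col
590 z 0.163 [ 0.6021 -0.223 ] [94.4 58.9] -17.7
bar
167 z 0.1591 [0.4967 0.3219] [89.4 17.7] -13.8
cups/jug
handle (array([0., 0.]), array([0., 0.]), 0.0)
t 67.42 tcp [0.5229 0.0116 0.334 ] yaw_x 161.91 z [-0.001 -0.    -1.   ] F [ 0.3 -0.5 -1.1] w 0.0854 g 0.0
```

View pics/side9.png

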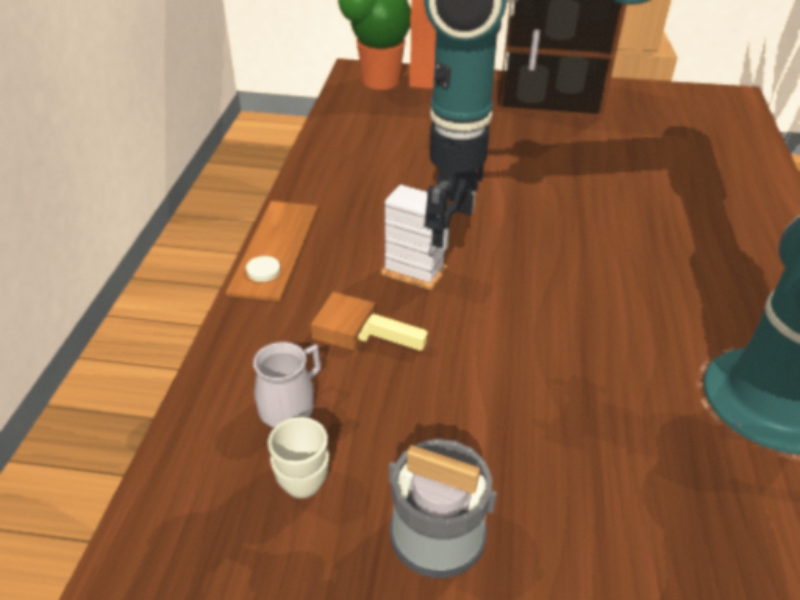

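View pics/top9.png

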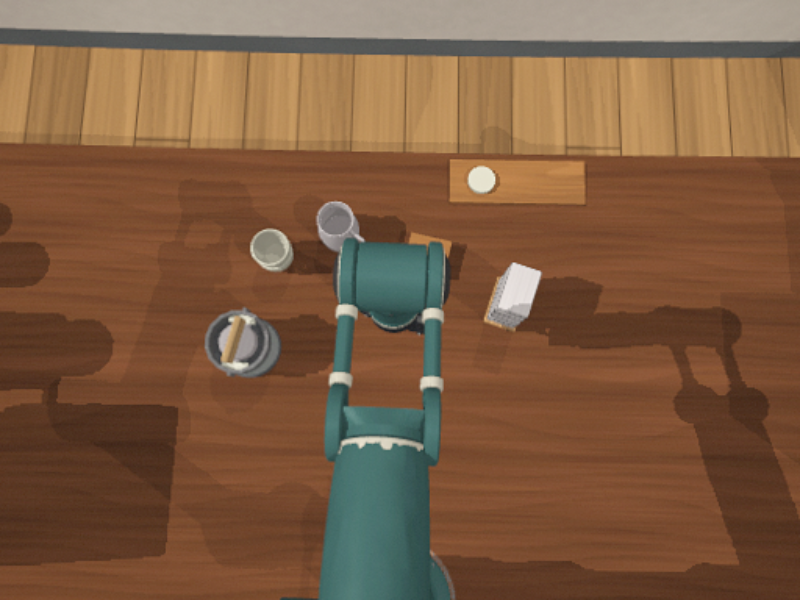

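The column of four stands square on the riser, side view (415,235). The bar lies along the ribs, and the cups and jug have not moved. One more check of the scoop's depth in the slot.

Run:
```python
from h import *
ex=np.array([np.cos(np.radians(-12.6)),np.sin(np.radians(-12.6))])
for c in('side','wrist'):
    f=grab_frame(c);P=pts(f);m=yel(P,f['image'])&(abs(P[...,1])<.15)&(P[...,0]<.72)
    print(c,m.sum())
    if m.sum()<50: continue
    hh=P[m&(P[...,2]>.0255)];q=P[m];print('handle',rect(hh[:,:2]),'front',np.percentile(hh[:,:2]@ex,99),'rear',np.percentile(q[:,:2]@ex,1),'blade far',np.percentile(q[:,:2]@ex,99.5))
    k=~m&(P[...,2]>.0305)&(P[...,2]<.037)&(np.hypot(P[...,0]-.7,P[...,1]+.05)<.07)
    if k.sum()>50: print('holder front',np.percentile(P[k][:,:2]@ex,[.5,99.5]))
```

```text
side 546
handle (array([ 0.5731, -0.0066]), array([178.8,  50.5]), -31.8) front 0.6455295063283171 rear 0.5470052271044314 blade far 0.6575041304472302
holder front [0.65580432 0.73645026]
wrist 524
handle (array([ 0.6041, -0.0293]), array([98.7, 22. ]), -12.4) front 0.6447272656930224 rear 0.5467965853749406 blade far 0.6573572442076411
holder front [0.65592763 0.73637001]
```

```bash
python3 -c "
from station import *
print(finish_job())"
```

```text
the job is handed in; nothing more can be done
None
```

I handed the job in at about 67 s: lid at its stop (bar 3.5° past the ribs), scoop about 61 mm into the 62 mm slot, all four tins stacked square on the riser (top tin within about 1 mm and 0.3°), and the cups and jug not touched.

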